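# Load a marble run and hold its spring gate open

### The arm

A 6-joint arm with a two-finger parallel gripper is mounted at the origin on the work surface. World frame = base frame: x ahead of the robot, y to its left, z up, the work surface at z = 0. Lengths are in m, angles in rad, forces in N, time in s.
With the tool pointing down it reaches from about 0.275 to 0.825 m from the base axis. Payload 4.9 kg.
Tool frame: the origin (TCP) lies at the very end of the fingers, on their centre line; the grasp point (between the pads) lies 19 mm behind it; z points along the fingers, y is the direction in which the jaws open and shut (so a half turn about z gives the same grasp; the last joint's range is limited). The gripper opens to 85 mm and grips with 20 to 120 N. Pads are 22 mm wide; open, the fingers measure 114 mm over their backs; the gripper's body (76 mm by 85 mm) begins 54 mm behind the grasp point. The pads swing forward as they close: fully open they stand 13 mm farther back than shut.
Start: joints at [-0.134, 0.326, -0.193, 1.052, 0, 1.437], TCP at [0.55, 0, 0.198] pointing down, gripper open.
Joint ranges: [-2.65, 2.65], [-0.97, 1.79], [-1.3, 1.35], [-1.93, 2.1], [-1.47, 1.37], [-3.14, 3.14]. Speed limits (rad/s): [2.57, 2.57, 3.14, 3.14, 3.14, 3.14].

### API

Orientations are given as a rotation vector (axis times angle).
In Python, from bench import * gives the robot as it stands. The module is installed in compiled form; this text tells all that it offers.
- The arm moves only by the shell command python3 -m creep 'ROWS' [FORCE]. ROWS is JSON, a list of rows, each a list of 7 numbers: the shift along the tool's x, y, z in cm, then the turn, a rotation vector about the tool's x, y, z in rad, then the closure, from 0 (fully open) to 1 (shut). In form: [[dx, dy, dz, wx, wy, wz, jaw], ...]. A call has 1 to 12 rows; each row is the pose to reach, as a shift and turn from the pose measured when the call began, along the tool's axes at that moment; what a row does not reach only later rows make up. A row lasts 1/8 s, in which the tool goes at most 62.5 mm and 10.7 degrees, less where a joint would pass 70% of its speed; a pose out of reach is approached as far as the arm can. A call with a gripper value outside its range is refused whole. The fingers move at their own pace and stop on an object; FORCE is the grip in N (left out, the last holds). Time passes only in rows, so rows that repeat a pose let the fingers close. It gives the time, the measured TCP pose, the force and the opening at its end, in the units of the state.
- read_state(): the state, without advancing time (a new reading comes with each control period).
- camera(name): name is "scene" or "side" or "wrist"; returns a dict with "img" (480x640x3 uint8, red, green, blue), "fx", "fy", "cx", "cy" (pixels), "D" ([k1, k2, p1, p2, k3] as OpenCV has them; the pictures are not rectified), "origin" and "attitude" of the camera in the world; the wrist camera has in their place "tool_from_camera" (4x4, takes a point from camera to tool coordinates, whose origin is the TCP and whose axes are the flange's). Camera axes: x right, y down, z forward; pixel columns grow to the right and rows downward; lengths in m; the calibration is good to about 2 mm. A picture is of the moment at which its call begins: read the wrist's pose just before it. There is no depth.
- sign_off(): hands the job in, once; it reports no verdict.
The state is a dict: "time": time; "joint_positions": joint angles; "joint_vel": joint speeds; "joint_torque": joint torques, N m; "position": TCP position; "ee_rot": TCP orientation; "wrist_force": force on the tool from outside, world axes, zero at the start; "torque": the same for the moment, N m; "finger_gap": finger opening in m.
Only numpy, scipy, OpenCV 4.12 (cv2) and the standard library are available. Lean on these libraries where they do the work, as an engineer would, in place of code of your own. Each camera call takes 0.05 s, during which the arm holds its last target.

### The job

With the gate of the marble run shut, pour all six marbles from the metal scoop into the hopper, then stand the empty scoop upright on the bare desk and let go of it. Next pull the gate's black handle out until it is level with the dark line across the base board, so that all the marbles run down into the catch tray; the gate springs shut if released, so finish while still gripping the handle and holding it steady at the line. Do not disturb the other things on the desk.

Things in the scene. Friction and masses are not known exactly. Their poses are not given: they have to be found in the camera images.
- station: Marble run, a wooden unit fixed to the desk. Origin on the desk under the hopper's centre, z up; the handle pulls out along its -x axis, the catch tray lies on its +x side. Base board 12 mm high, x -235 to 200, y -75 to 75. Plywood hopper on top, x -65 to 65, y -58 to 58, top at height 140, open from above; under it a chute slopes down along +x into the tray.
- hopper_mouth (a point): Centre of the hopper's open top, height 139 mm; axes as station. Inside it is 119 (x) by 100 (y), sloping in x to a 44 by 100 outlet that the gate plate closes from below (plate's top at height 81).
- tray_floor (a point): Centre of the catch tray's floor, height 12 mm. Inside: station x 75 to 187, y -50 to 50, walls up to height 58.
- mark (a point): Centre of the dark line (4 mm wide, 130 long, along the station's y) across the top of the base board, height 12. The handle's centre stands exactly above it when gate is 0.045.
- gate (a joint): Travel of the spring gate in m along the station's -x: 0 shut (as it starts), 0.045 at the dark line, 0.075 at the stop. The spring pulls it shut with about 4 N at 0, 10 N at the line. A window in the plate lies fully under the outlet at 0.045; pulled much farther, the plate's tail covers the outlet again.
- gate_handle (a point): Grip point of the gate's upright black handle, a block 26 (x) by 16 (y) by 70 mm tall, height 60 to 130; point on its centre line at height 110, station x -150 when shut. Axes as station: pinch from above, fingers closing along y. A steel pointer hangs below it; a rod at height 80 joins it to the plate. No other part above height 15 within 70.
- scoop: Aluminium scoop holding the marbles: a flared cup, 52 mm across at the foot, 86 at the rim, 45 high, wall 3, with one straight level handle. Origin: centre of the underside, z up; the handle points along its -y axis. Mass with marbles about 0.2 kg.
- scoop_grip (a point): Grip point on the scoop's handle, a bar 10 mm thick (scoop x), height 28 to 44, reaching from 40 to 132 from the cup's axis; the point is 100 from the axis at height 36. Axes as scoop. Pinched here from above, fingers closing along scoop x, the cup stays beside the gripper; tilted about the handle, the marbles have all rolled out by about 95 degrees.
- scoop_rim (a point): Centre of the scoop's mouth, height 45 mm.
- marble0_center (a point): Centre of a green glass marble, 20 across, 10.5 g.
- marble1_center (a point): Centre of a green glass marble, 20 across, 10.5 g.
- marble2_center (a point): Centre of a green glass marble, 20 across, 10.5 g.
- marble3_center (a point): Centre of a green glass marble, 20 across, 10.5 g.
- marble4_center (a point): Centre of a green glass marble, 20 across, 10.5 g.
- marble5_center (a point): Centre of a green glass marble, 20 across, 10.5 g.
- mouse: Bystander: black computer mouse, 100 x 60 x 34 mm; origin at the centre of its underside. Leave it alone.
- stapler: Bystander: grey and black stapler, 125 x 34 x 40 mm; origin at the centre of its underside. Leave it alone.
- glue_stick: Bystander: white glue stick standing upright, 28 x 28 x 85 mm; origin at the centre of its underside. Leave it alone.
- eraser: Bystander: white eraser, 55 x 24 x 14 mm; origin at the centre of its underside. Leave it alone.
- pencil_case: Bystander: soft-looking grey pencil case, 200 x 75 x 50 mm; origin at the centre of its underside. Leave it alone.

How it is judged:
On the way:
1. all six marbles are in the hopper, on the shut gate (value of joint gate below 0.01 m and x of marble0_center in the frame of station between -0.062 and 0.062 m and y of marble0_center in the frame of station between -0.051 and 0.051 m and z of marble0_center in the frame of station between 0.082 and 0.145 m and x of marble1_center in the frame of station between -0.062 and 0.062 m and y of marble1_center in the frame of station between -0.051 and 0.051 m and z of marble1_center in the frame of station between 0.082 and 0.145 m and x of marble2_center in the frame of station between -0.062 and 0.062 m and y of marble2_center in the frame of station between -0.051 and 0.051 m and z of marble2_center in the frame of station between 0.082 and 0.145 m and x of marble3_center in the frame of station between -0.062 and 0.062 m and y of marble3_center in the frame of station between -0.051 and 0.051 m and z of marble3_center in the frame of station between 0.082 and 0.145 m and x of marble4_center in the frame of station between -0.062 and 0.062 m and y of marble4_center in the frame of station between -0.051 and 0.051 m and z of marble4_center in the frame of station between 0.082 and 0.145 m and x of marble5_center in the frame of station between -0.062 and 0.062 m and y of marble5_center in the frame of station between -0.051 and 0.051 m and z of marble5_center in the frame of station between 0.082 and 0.145 m), for 0.2 s.
At the end, for the whole second after the job is handed in: The gripper is holding the gate's handle still at the dark line (gate travel 37 to 53 mm, line at 45), with the fingers and nothing else holding it; all six marbles are in the catch tray or at the chute's foot; the scoop stands upright and still on the desk, let go (value of joint gate between 0.037 and 0.053 m and velocity of joint gate between -0.01 and 0.01 m/s and contact force between gate and the fingers above 2 N and contact force between gate and scoop below 0.1 N and height (world z) of scoop below 0.006 m and angle between scoop's own z axis and vertical below 0.12 rad and linear speed of scoop below 0.02 m/s and contact force between scoop and the arm below 0.2 N and contact force between scoop and the fingers below 0.2 N and x of marble0_center in the frame of station between 0.05 and 0.19 m and y of marble0_center in the frame of station between -0.052 and 0.052 m and z of marble0_center in the frame of station between 0.01 and 0.056 m and x of marble1_center in the frame of station between 0.05 and 0.19 m and y of marble1_center in the frame of station between -0.052 and 0.052 m and z of marble1_center in the frame of station between 0.01 and 0.056 m and x of marble2_center in the frame of station between 0.05 and 0.19 m and y of marble2_center in the frame of station between -0.052 and 0.052 m and z of marble2_center in the frame of station between 0.01 and 0.056 m and x of marble3_center in the frame of station between 0.05 and 0.19 m and y of marble3_center in the frame of station between -0.052 and 0.052 m and z of marble3_center in the frame of station between 0.01 and 0.056 m and x of marble4_center in the frame of station between 0.05 and 0.19 m and y of marble4_center in the frame of station between -0.052 and 0.052 m and z of marble4_center in the frame of station between 0.01 and 0.056 m and x of marble5_center in the frame of station between 0.05 and 0.19 m and y of marble5_center in the frame of station between -0.052 and 0.052 m and z of marble5_center in the frame of station between 0.01 and 0.056 m); the arm keeps its last pose, push and grip.
It fails at once if the mouse is moved more than 30 mm (distance of mouse from where it was at the start of the episode above 0.03 m).
It fails at once if the stapler is moved more than 30 mm (distance of stapler from where it was at the start of the episode above 0.03 m).
It fails at once if the glue stick is moved more than 30 mm (distance of glue_stick from where it was at the start of the episode above 0.03 m).
It fails at once if the eraser is moved more than 30 mm (distance of eraser from where it was at the start of the episode above 0.03 m).
It fails at once if the pencil case is moved more than 30 mm (distance of pencil_case from where it was at the start of the episode above 0.03 m).
It also fails if it takes over 64 s, if anything falls off the work surface, if the arm or the gripper's body presses on something with over 40 N, if the wrist force passes 120 N, or if a joint passes its speed limit or range.

## Working session

There is one attempt and no reset: what is moved stays moved. The work goes in short steps, Python scripts to look and compute and a shell command to move; the robot and the scene stay as the last step left them, time stands still between calls to the robot, and variables do not carry over. Pictures are saved under pics/ and viewed, and the job is handed in when it is done.

```bash
mkdir -p pics && ls && python3 - <<'E'
from bench import *
import cv2, numpy as np
s=read_state(); print({k:np.round(v,4).tolist() for k,v in s.items()})
for n in ["scene","side","wrist"]:
    c=camera(n); cv2.imwrite(f"pics/{n}0.png",c["img"][:,:,::-1])
    print(n,{k:np.round(v,4).tolist() for k,v in c.items() if k!="img"})
E
```

```text
pics
{'time': 0.0, 'joint_positions': [-0.1342, 0.3269, -0.1936, 1.052, 0.0, 1.4366], 'joint_vel': [0.001, -0.0004, 0.0003, -0.0004, 0.0008, 0.0], 'joint_torque': [-0.0012, -44.3399, 26.2443, 0.0156, -0.0002, -0.0], 'position': [0.5494, 0.0001, 0.1968], 'ee_rot': [-2.2205, -2.2205, 0.0016], 'wrist_force': [-0.7819, -0.2544, 0.1067], 'torque': [-0.025, -0.0195, -0.0152], 'finger_gap': 0.0854}
scene {'fx': 505.9633, 'fy': 505.9633, 'cx': 320.4206, 'cy': 248.4606, 'D': [0.0037, 0.0, 0.0, 0.0, 0.0], 'origin': [1.5867, 0.419, 0.809], 'attitude': [-1.3496, -1.9271, 1.0646]}
side {'fx': 445.1061, 'fy': 445.1061, 'cx': 317.2065, 'cy': 237.9262, 'D': [-0.0831, 0.0, 0.0, 0.0, 0.0], 'origin': [0.3693, -0.7768, 0.6516], 'attitude': [-2.1473, 0.1746, -0.1086]}
wrist {'fx': 349.7299, 'fy': 349.7299, 'cx': 321.5753, 'cy': 241.7652, 'D': [-0.0069, 0.0, 0.0, 0.0, 0.0], 'tool_from_camera': [[-0.0002, -0.9566, -0.2914, 0.0735], [1.0, 0.0001, -0.001, 0.0007], [0.001, -0.2914, 0.9566, -0.1771], [0.0, 0.0, 0.0, 1.0]]}
```

View pics/scene0.png

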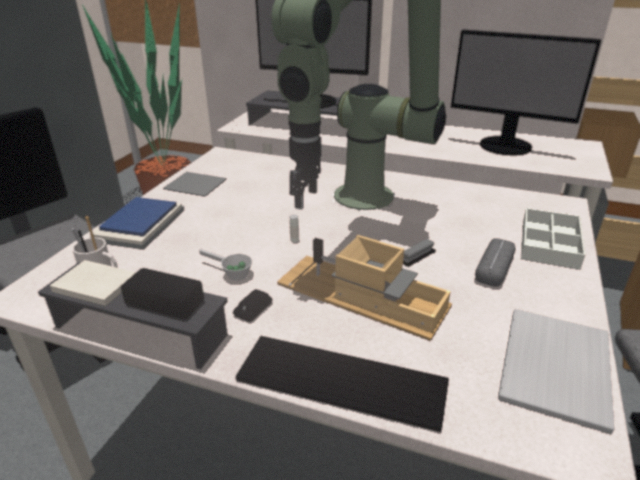

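View pics/side0.png

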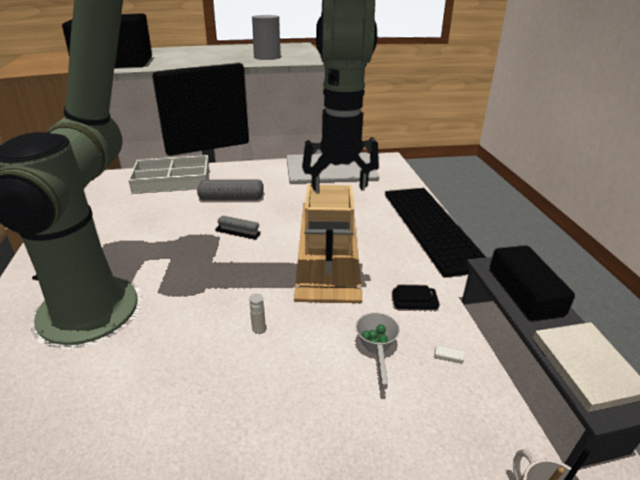

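View pics/wrist0.png

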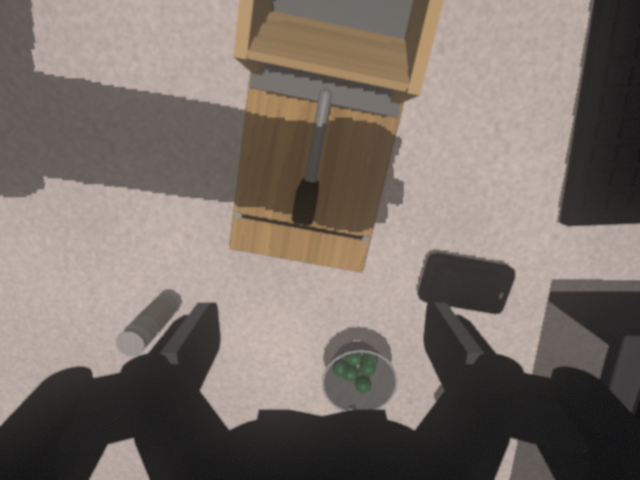

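```bash
cat > h.py <<'E'
from bench import *
import cv2, numpy as np
from scipy.spatial.transform import Rotation as R
def cam(n):
    s=read_state(); c=camera(n)
    K=np.array([[c["fx"],0,c["cx"]],[0,c["fy"],c["cy"]],[0,0,1]]); D=np.array(c["D"],float)
    if n=="wrist":
        T=np.eye(4); T[:3,:3]=R.from_rotvec(s["ee_rot"]).as_matrix(); T[:3,3]=s["position"]
        T=T@np.array(c["tool_from_camera"])
    else:
        T=np.eye(4); T[:3,:3]=R.from_rotvec(c["attitude"]).as_matrix(); T[:3,3]=c["origin"]
    return dict(img=c["img"],K=K,D=D,T=T)
def proj(c,P):
    Ti=np.linalg.inv(c["T"]); P=np.atleast_2d(np.array(P,float))
    return cv2.projectPoints(P,cv2.Rodrigues(Ti[:3,:3])[0],Ti[:3,3],c["K"],c["D"])[0].reshape(-1,2)
def back(c,uv,z):
    p=cv2.undistortPoints(np.array(uv,float).reshape(-1,1,2),c["K"],c["D"]).reshape(-1,2)
    d=np.c_[p,np.ones(len(p))]@c["T"][:3,:3].T; o=c["T"][:3,3]
    return o+d*((z-o[2])/d[:,2])[:,None]
def save(c,name,crop=None,k=1):
    im=c["img"][:,:,::-1]
    if crop: x0,y0,x1,y1=crop; im=im[y0:y1,x0:x1]
    if k!=1: im=cv2.resize(im,None,fx=k,fy=k,interpolation=cv2.INTER_CUBIC)
    cv2.imwrite("pics/"+name,im)
E
python3 - <<'E'
from h import *
import pickle
cs={n:cam(n) for n in ["scene","side","wrist"]}
pickle.dump(cs,open("c0.pkl","wb"))
p=read_state()["position"]
for n in cs: print(n,proj(cs[n],[p,[0,0,0]]))
save(cs["side"],"side_a.png",(280,170,480,400),2.6*1)
save(cs["scene"],"scene_a.png",(180,190,460,340),2.8)
E
```

```text
scene [[305.87723913 217.02393076]
 [362.94969839 195.98465422]]
side [[338.31494488 210.01369938]
 [ 87.04156882 308.36496458]]
wrist [[ 320.78322774  276.13413269]
 [-176.58430584  206.55591416]]
```

```bash
python3 - <<'E'
import pickle;from h import *
cs=pickle.load(open("c0.pkl","rb"))
c=cs["wrist"]
print("board corners", back(c,[[230,248],[363,271]],.012).round(4).tolist())
print("mark ends",back(c,[[238,215],[367,238]],.012).round(4).tolist())
print("handle top/bot",back(c,[[318,95]],.08).round(4).tolist())
print("hopper near corners",back(c,[[238,58],[415,97]],.14).round(4).tolist())
print("scoop rim l r",back(c,[[323,381],[396,381]],.045).round(4).tolist())
E
```

```text
board corners [[0.4501, -0.0439, 0.012], [0.5959, -0.0707, 0.012]]
mark ends [[0.4614, -0.0072, 0.012], [0.5989, -0.0325, 0.012]]
handle top/bot [[0.5473, 0.1037, 0.08]]
hopper near corners [[0.4996, 0.1184, 0.14], [0.6083, 0.0964, 0.14]]
scoop rim l r [[0.5515, -0.19, 0.045], [0.6334, -0.1899, 0.045]]
```

View pics/side_a.png

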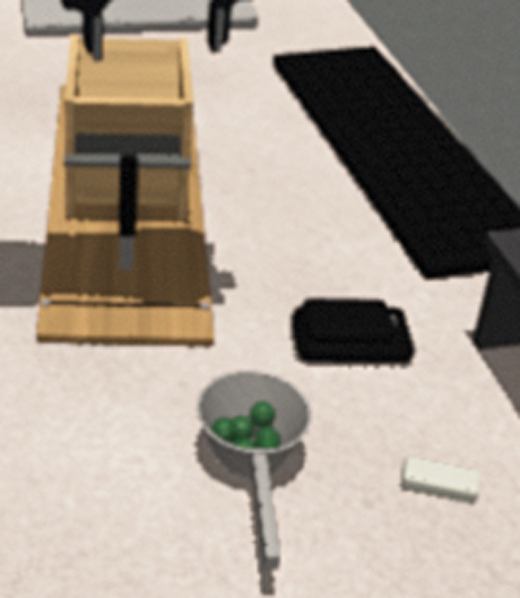

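View pics/scene_a.png

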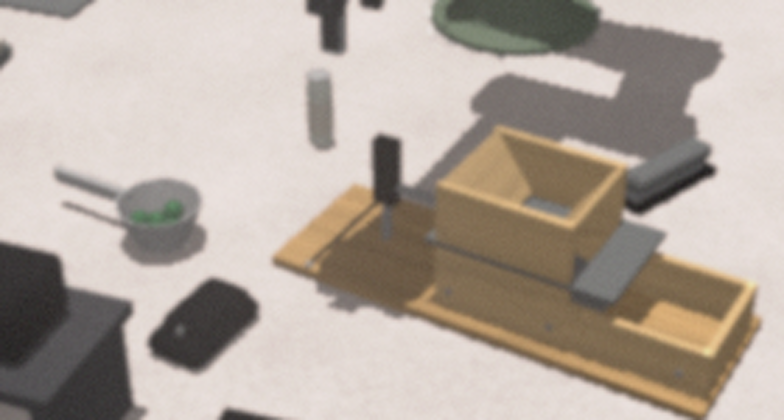

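```bash
cat > fit.py <<'E'
import pickle;from h import *
from scipy.optimize import least_squares
cs=pickle.load(open("c0.pkl","rb"))
obs=[("side",(294.6,298.8),(-235,75,12)),("side",(361.9,298.8),(-235,-75,12)),
("side",(305.4,208.8),(-65,58,140)),("side",(353.5,208.8),(-65,-58,140)),
("scene",(278.2,283.6),(-235,-75,12)),("scene",(307.5,256.4),(-235,75,12)),
("scene",(336.4,255),(-65,-58,140)),("scene",(357.9,235.4),(-65,58,140)),("scene",(403.9,250),(65,58,140)),("scene",(382.1,270.7),(65,-58,140)),
("wrist",(230,248),(-235,75,12)),("wrist",(363,271),(-235,-75,12)),("wrist",(238,58),(-65,58,140)),("wrist",(415,97),(-65,-58,140))]
def W(p,P): 
    P=np.array(P)/1000; c,s=np.cos(p[2]),np.sin(p[2]); return np.array([p[0]+c*P[0]-s*P[1],p[1]+s*P[0]+c*P[1],P[2]])
def f(p): return np.concatenate([proj(cs[n],W(p,P))[0]-uv for n,uv,P in obs])
r=least_squares(f,[.565,.172,1.39],loss="soft_l1"); print("station",r.x.round(4),np.degrees(r.x[2])); print(r.fun.reshape(-1,2).round(1).tolist())
print("handle",W(r.x,(-150,0,110)),"mark",W(r.x,(-195,0,12)),"hop",W(r.x,(0,0,139)))
c=cs["side"]
print("rim side",back(c,[[377.7,330.8]],.045).round(4),"tip",back(c,[[385,384.2]],.036).round(4))
c=cs["scene"]; q=lambda x,y:(180+x/2.8,190+y/2.8)
print("rim scene",back(c,[q(159,203)],.045).round(4),"tip",back(c,[q(57,174)],.036).round(4))
c=cs["wrist"];print("rim wr",back(c,[[360,381]],.045).round(4))
print("eraser side",back(cs["side"],[[280+403/2.6,170+470/2.6],[280+478/2.6,170+490/2.6]],.01).round(3).tolist())
print("mouse side",back(cs["side"],[[280+295/2.6,170+340/2.6],[280+412/2.6,170+350/2.6]],.01).round(3).tolist())
print("glue side",back(cs["side"],[[258,330]],.0).round(3).tolist())
print("stapler",back(cs["side"],[[218,228],[259,235]],.0).round(3).tolist())
E
python3 fit.py
```

```text
station [0.5672 0.1717 1.3797] 79.04868176863903
[[-0.6, -1.0], [1.1, 0.6], [-0.3, -0.8], [1.4, 0.2], [-2.9, -2.4], [-2.2, -1.4], [-2.2, 0.9], [-1.5, -0.5], [-0.8, -1.3], [1.0, 1.0], [-1.0, 0.7], [0.1, 2.1], [-2.9, -0.9], [5.6, -0.8]]
handle [0.53868527 0.024449   0.11      ] mark [ 0.5301364 -0.0197315  0.012    ] hop [0.5671815  0.17171735 0.139     ]
rim side [[ 0.5895 -0.2013  0.045 ]] tip [[ 0.5703 -0.317   0.036 ]]
rim scene [[ 0.5939 -0.1868  0.045 ]] tip [[ 0.5703 -0.316   0.036 ]]
rim wr [[ 0.593  -0.1899  0.045 ]]
eraser side [[0.696, -0.238, 0.01], [0.743, -0.266, 0.01]]
mouse side [[0.661, -0.086, 0.01], [0.754, -0.114, 0.01]]
glue side [[0.366, -0.118, 0.0]]
stapler [[0.279, 0.29, 0.0], [0.389, 0.237, 0.0]]
```

```bash
python3 -m creep '[[-14,1.3,0,0,0,0.09,0],[-28.8,2.6,3,0,0,0.178,0],[-28.8,2.6,5,0,0,0.178,0],[-28.8,2.6,5,0,0,0.178,0],[-28.8,2.6,5,0,0,0.178,0],[-28.8,2.6,5,0,0,0.178,0],[-28.8,2.6,5,0,0,0.178,0]]' && python3 - <<'E'
from h import *
import pickle
c=cam("wrist"); pickle.dump(c,open("c1.pkl","wb")); save(c,"w1.png")
E
```

```text
time: 1.18
position: [0.5755, -0.2874, 0.147]
ee_rot: [-2.409, -2.014, 0.0]
wrist_force: [-0.1, 0.1, 0.3]
finger_gap: 0.0853
```

View pics/w1.png

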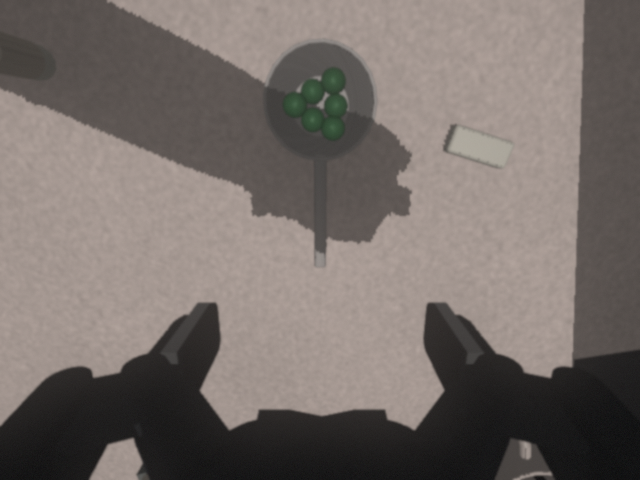

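```bash
python3 - <<'E'
from h import *
import pickle
c=pickle.load(open("c1.pkl","rb")); s=read_state()
P=np.r_[back(c,[[320,252]],.044),back(c,[[320,158]],.044),back(c,[[321,99]],.045)]
T=np.eye(4);T[:3,:3]=R.from_rotvec(s["ee_rot"]).as_matrix();T[:3,3]=s["position"]
print(P.round(4)); print(((P-T[:3,3])@T[:3,:3]).round(4))
g=P[2]+0.1*(P[0]-P[2])/np.linalg.norm(P[0]-P[2]); print(g,((g-T[:3,3])@T[:3,:3]).round(4))
E
```

```text
[[ 0.5709 -0.3076  0.044 ]
 [ 0.5847 -0.2314  0.044 ]
 [ 0.5931 -0.1894  0.045 ]]
[[-0.0213 -0.0011  0.1034]
 [ 0.0561 -0.0009  0.1035]
 [ 0.0989 -0.      0.1025]]
[ 0.57462894 -0.28768449  0.04416819] [-0.0011 -0.0009  0.1033]
```

```bash
python3 -m creep '[[0,-0.1,6,0,0,0,0],[0,-0.1,10,0,0,0,0],[0,-0.1,13,0,0,0,0],[0,-0.1,13,0,0,0,0],[0,-0.1,13,0,0,0,0.5],[0,-0.1,13,0,0,0,1],[0,-0.1,13,0,0,0,1],[0,-0.1,13,0,0,0,1],[0,-0.1,13,0,0,0,1]]' 90 && python3 - <<'E'
from h import *
c=cam("wrist"); save(c,"w2.png")
c=cam("side"); save(c,"s2.png",(280,170,480,400),2.6)
E
```

```text
time: 2.35
position: [0.5747, -0.2868, 0.0177]
ee_rot: [-2.409, -2.016, 0.0]
wrist_force: [-0.7, 0.5, 0.3]
finger_gap: -0.0
```

View pics/w2.png

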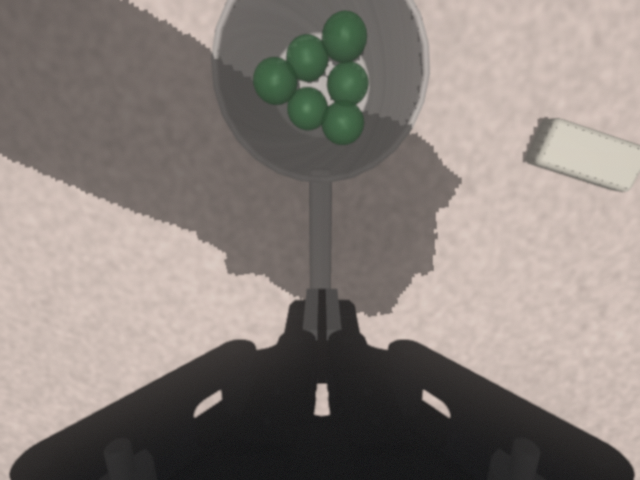

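View pics/s2.png

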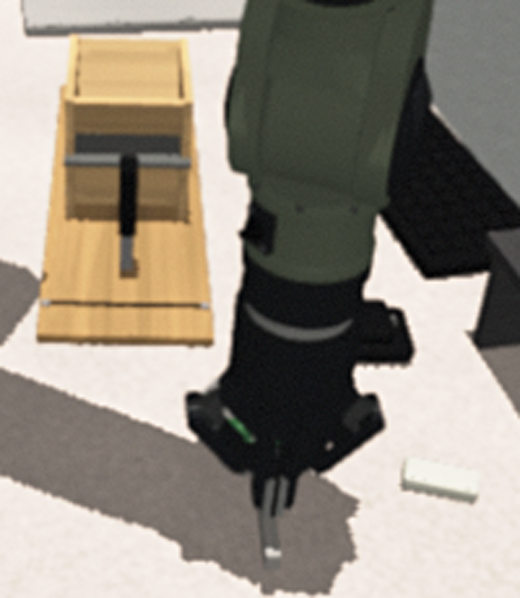

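```bash
python3 - <<'E'
from h import *
c=cam("wrist"); save(c,"w2z.png",(240,160,400,360),3)
s=read_state(); print(s["finger_gap"],s["time"])
T=np.eye(4);T[:3,:3]=R.from_rotvec(s["ee_rot"]).as_matrix();T[:3,3]=s["position"]
for q in [(0,0,0),(0.011,0,0),(.011,0,-.013),(0.011,0,-.019),(.011,0.005,-.0),(.011,0.005,-.027),(-0.03,0.005,-.027),(-0.03,0,-.027)]: print(q,proj(c,T[:3,:3]@np.array(q)+T[:3,3]).round(0))
E
```

```text
-0.00013811535549392782 2.5
(0, 0, 0) [[320. 276.]]
(0.011, 0, 0) [[320. 257.]]
(0.011, 0, -0.013) [[320. 266.]]
(0.011, 0, -0.019) [[320. 270.]]
(0.011, 0.005, -0.0) [[330. 257.]]
(0.011, 0.005, -0.027) [[331. 277.]]
(-0.03, 0.005, -0.027) [[330. 353.]]
(-0.03, 0, -0.027) [[320. 353.]]
```

View pics/w2z.png

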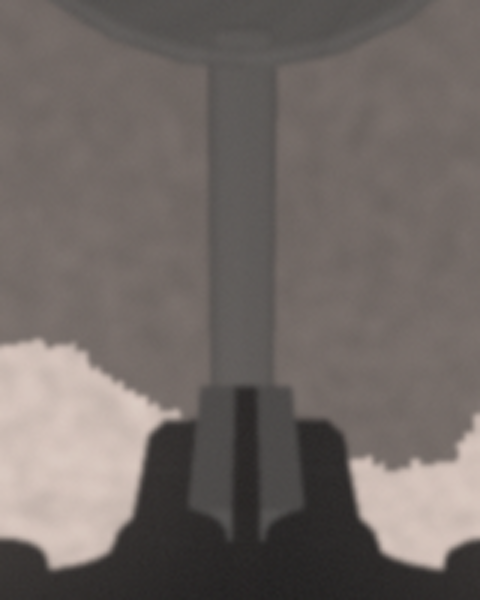

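```bash
python3 - <<'E'
from h import *
c=cam("side"); save(c,"s3.png",(340,300,440,400),6)
p=read_state()["position"]; print(((proj(c,[p,p+[0,0,.019]])-[340,300])*6).round())
c=cam("scene"); save(c,"c3.png",(170,210,290,300),6)
print(((proj(c,[p,p+[0,0,.019]])-[170,210])*6).round())
E
```

```text
[[249. 462.]
 [255. 419.]]
[[237. 302.]
 [232. 268.]]
```

View pics/s3.png

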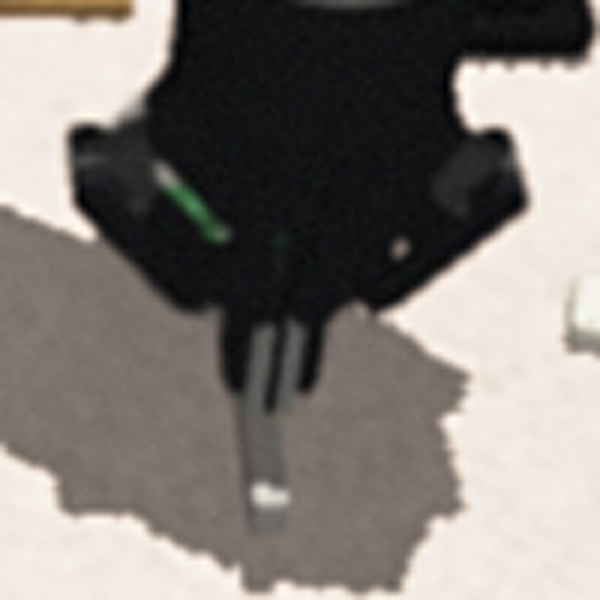

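View pics/c3.png

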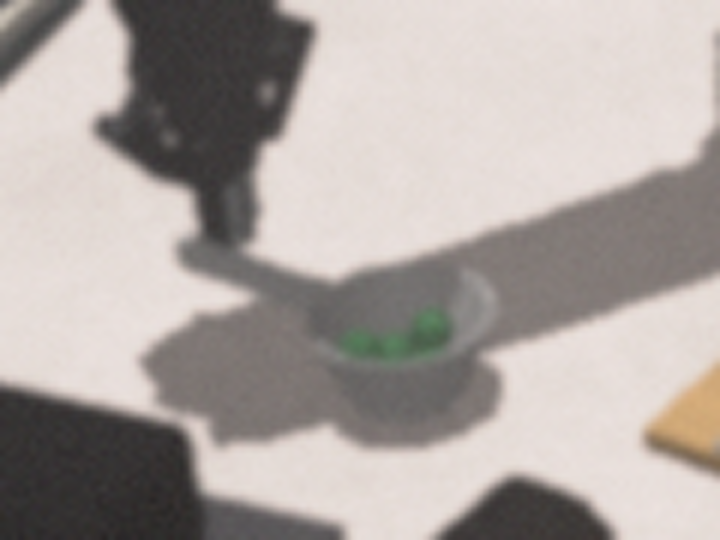

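```bash
python3 - <<'E'
from h import *
import pickle
cs={n:cam(n) for n in("side","scene","wrist")}
s=read_state(); p=s["position"]; print(p)
def ray(n,uv):
    c=cs[n]; q=cv2.undistortPoints(np.array(uv,float).reshape(1,1,2),c["K"],c["D"]).ravel(); d=c["T"][:3,:3]@np.r_[q,1]; return c["T"][:3,3],d/np.linalg.norm(d)
def tri(obs):
    A=np.zeros((3,3));b=np.zeros(3)
    for n,uv in obs:
        o,d=ray(n,uv);M=np.eye(3)-np.outer(d,d);A+=M;b+=M@o
    return np.linalg.solve(A,b)
for x in (.575,): 
    for n,uv in (("side",(387.5,367)),("scene",(208.3,250.5)),("wrist",(320,289))):
        o,d=ray(n,uv)
        # point on ray with y nearest -0.287
        t=(p[1]-o[1])/d[1]; print(n,"at y=tcp:",o+t*d)
print("tri",tri([("side",(387.5,367)),("scene",(208.3,250.5))]),tri([("side",(387.5,367)),("scene",(208.3,250.5)),("wrist",(320,289))]))
# rim diameter in w1
c=pickle.load(open("c1.pkl","rb"))
print("rim dia", np.diff(back(c,[[265,99],[377,99]],.045),axis=0), np.diff(back(c,[[321,41],[321,158]],.045),axis=0), "camera z",c["T"][:3,3])
E
```

```text
[ 0.57463314 -0.28663886  0.01737455]
side at y=tcp: [ 0.5831867  -0.28663886  0.04218391]
scene at y=tcp: [ 0.573296   -0.28663886  0.04962881]
wrist at y=tcp: [ 0.57450243 -0.28663886  0.03387038]
tri [ 0.57800093 -0.28849117  0.04952641] [ 0.57748047 -0.28542279  0.04746674]
rim dia [[ 0.08191369 -0.0147762   0.        ]] [[-0.0144429  -0.07995109  0.        ]] camera z [ 0.5895201  -0.21522258  0.32419782]
```

```bash
python3 -m creep '[[0,0,-1.5,0,0,0,1],[0,0,-1.5,0,0,0,0.6],[0,0,-1.5,0,0,0,0.6],[0,0,-1.5,0,0,0,0.6],[0,0,-1.5,0,0,0,0.6]]' && python3 - <<'E'
from h import *
c=cam("side"); save(c,"s4.png",(340,280,440,400),5)
c=cam("scene"); save(c,"c4.png",(170,210,290,300),6)
c=cam("wrist"); save(c,"w4.png")
E
```

```text
time: 3.38
position: [0.5745, -0.2865, 0.0321]
ee_rot: [-2.408, -2.015, 0.001]
wrist_force: [0.1, -0.3, 0.6]
finger_gap: 0.0341
```

View pics/s4.png

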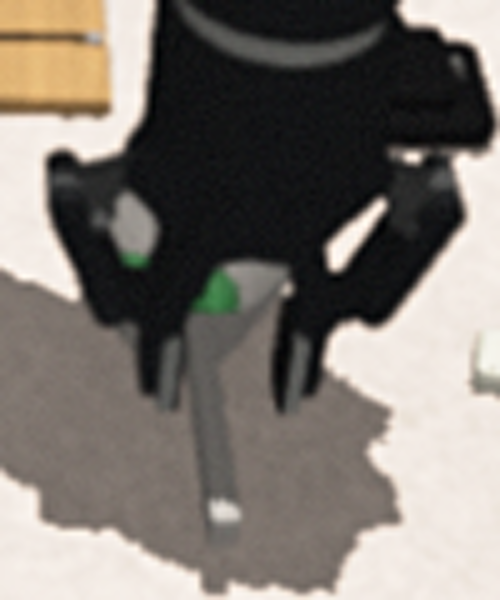

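View pics/c4.png

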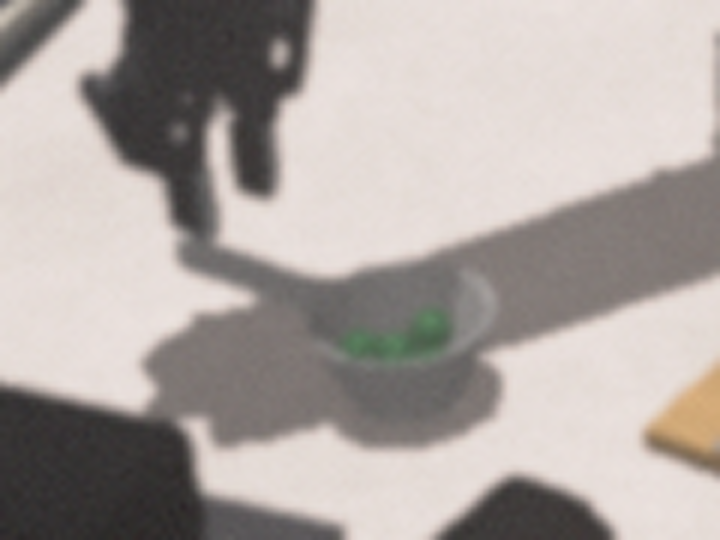

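View pics/w4.png

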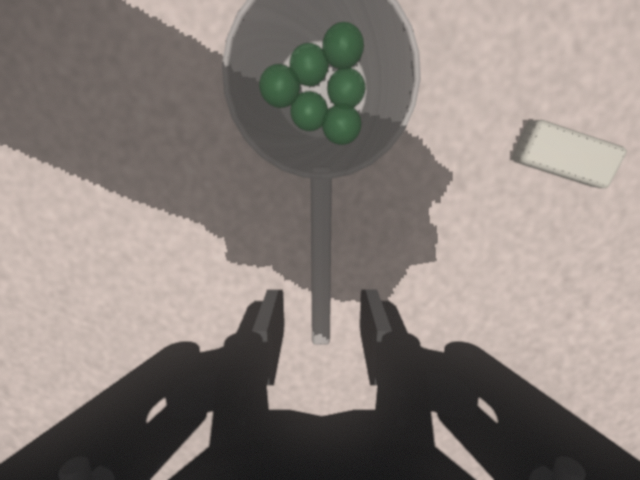

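```bash
python3 - <<'E'
from h import *
cs={n:cam(n) for n in("side","scene","wrist")}
s=read_state(); p=s["position"]
def ray(n,uv):
    c=cs[n]; q=cv2.undistortPoints(np.array(uv,float).reshape(1,1,2),c["K"],c["D"]).ravel(); d=c["T"][:3,:3]@np.r_[q,1]; return c["T"][:3,3],d/np.linalg.norm(d)
def tri(obs):
    A=np.zeros((3,3));b=np.zeros(3)
    for n,uv in obs:
        o,d=ray(n,uv);M=np.eye(3)-np.outer(d,d);A+=M;b+=M@o
    return np.linalg.solve(A,b)
print(p, tri([("side",(398.4,362.4)),("scene",(202.5,249.2))]),tri([("side",(373,362)),("scene",(213.7,242.5))]))
c=cs["wrist"]; e=back(c,[[538,121],[624,149],[607,187],[522,158]],.014); print("eraser sides",np.linalg.norm(np.diff(np.r_[e,e[:1]],axis=0),axis=1))
print("rim",np.linalg.norm(np.diff(back(c,[[224,75],[420,75]],.045),axis=0)))
print("rod tip wrist",back(c,[[320,343]],.044),"rim ctr",back(c,[[321,75]],.045))
E
```

```text
[ 0.57461322 -0.28662423  0.03230714] [ 0.59499972 -0.29388647  0.06332392] [ 0.55253781 -0.2840635   0.06200413]
eraser sides [0.05143243 0.02106268 0.0527305  0.01986011]
rim 0.08427459940727892
rod tip wrist [[ 0.56838018 -0.32022112  0.044     ]] rim ctr [[ 0.5923709  -0.18978907  0.045     ]]
```

```bash
python3 -m creep '[[0,0,1.5,0,0,0,0.6],[0,0,2.5,0,0,0,0.6],[0,0,3.5,0,0,0,0.6],[0,0,4,0,0,0,0.6],[0,0,4,0,0,0,0.6]]' && python3 - <<'E'
from h import *
c=cam("side"); save(c,"s5.png",(340,280,440,400),5)
c=cam("scene"); save(c,"c5.png",(170,210,290,300),6)
E
```

```text
time: 4.3
position: [0.5742, -0.2864, -0.0083]
ee_rot: [-2.408, -2.015, 0.001]
wrist_force: [-0.2, 0.4, 0.1]
finger_gap: 0.0341
```

View pics/s5.png

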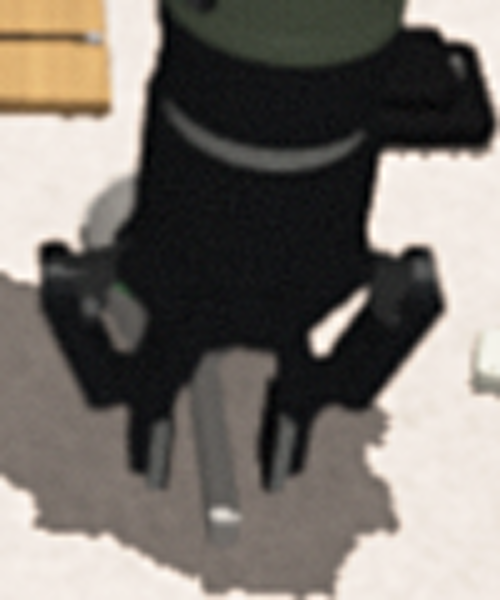

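View pics/c5.png

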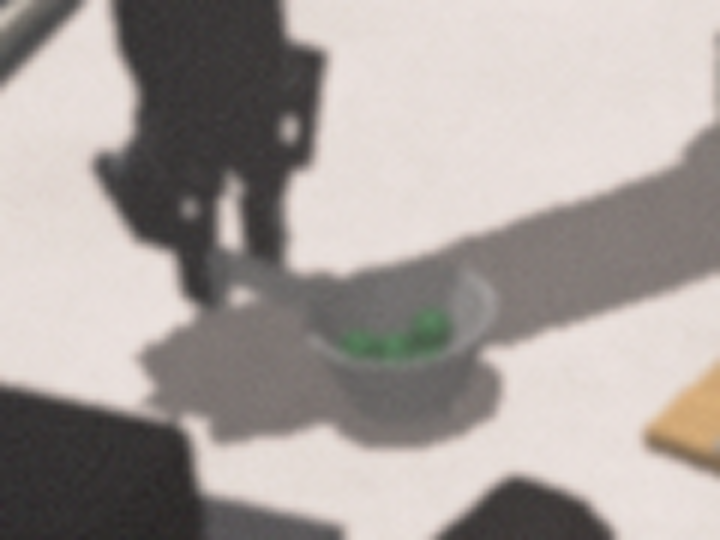

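```bash
python3 -m creep '[[0,0,0.5,0,0,0,0.6],[0,0,0.6,0,0,0,0.8],[0,0,0.6,0,0,0,1],[0,0,0.6,0,0,0,1],[0,0,0.6,0,0,0,1],[0,0,0.6,0,0,0,1],[0,0,0.6,0,0,0,1]]' 100
```

```text
time: 5.28
position: [0.5746, -0.2866, -0.0135]
ee_rot: [-2.408, -2.016, 0.0]
wrist_force: [-1.3, 0.5, 0.6]
finger_gap: 0.0078
```

```bash
python3 -m creep '[[0,0,-1,0,0,0,1],[0,0,-3,0,0,0,1],[0,0,-6,0,0,0,1],[0,0,-10,0,0,0,1],[0,0,-14,0,0,0,1],[0,0,-18,0,0,0,1],[0,0,-20,0,0,0,1],[0,0,-20,0,0,0,1],[0,0,-20,0,0,0,1]]' && python3 - <<'E'
from h import *
c=cam("side"); save(c,"s6.png",(240,130,480,400),2.2)
c=cam("wrist"); save(c,"w6.png")
E
```

```text
time: 6.4
position: [0.5743, -0.2865, 0.1855]
ee_rot: [-2.407, -2.015, 0.001]
wrist_force: [-0.3, 0.4, -2.3]
finger_gap: 0.0079
```

View pics/s6.png

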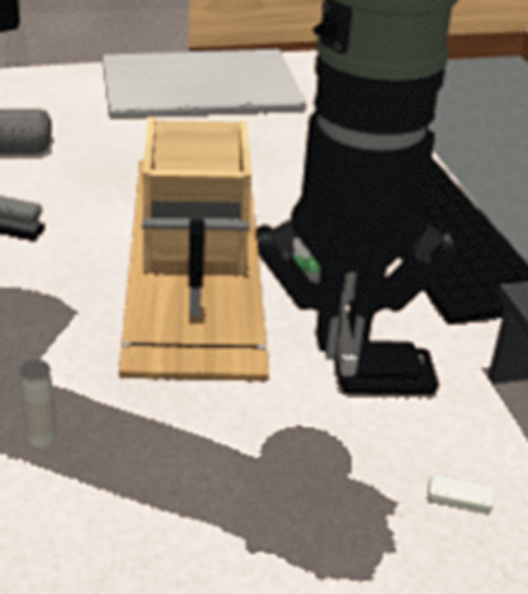

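View pics/w6.png

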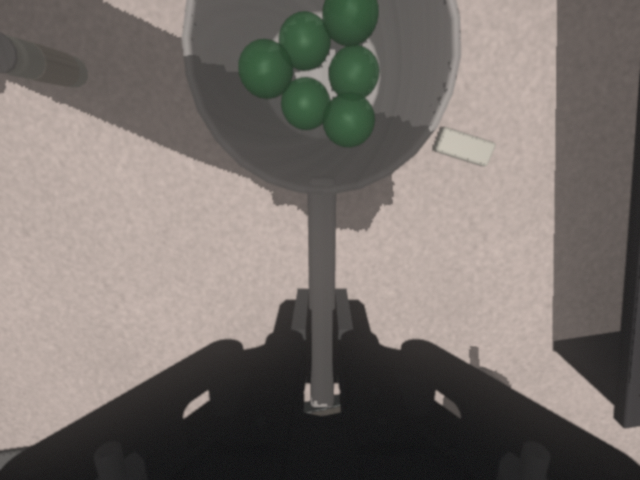

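```bash
python3 -m creep '[[1.5,-0.2,0,0,0,0,1],[4.5,-0.7,0,0,0,0,1],[9,-1.4,0,0,0,0,1],[13.5,-2.2,0,0,0,0,1],[18,-2.9,0,0,0,0,1],[22.5,-3.6,0,0,0,0,1],[27,-4.3,0,0,0,0,1],[31,-5,0,0,0,0,1],[33.8,-5.4,0,0,0,0,1],[35.1,-5.6,0,0,0,0,1],[35.1,-5.6,0,0,0,0,1],[35.1,-5.6,0,0,0,0,1]]' && python3 - <<'E'
from h import *
c=cam("scene"); save(c,"c7.png",(260,150,480,330),3.4)
c=cam("wrist"); save(c,"w7.png")
E
```

```text
time: 8.0
position: [0.5806, 0.0682, 0.1854]
ee_rot: [-2.408, -2.013, 0.003]
wrist_force: [0.1, -0.3, -2.0]
finger_gap: 0.008
```

View pics/c7.png

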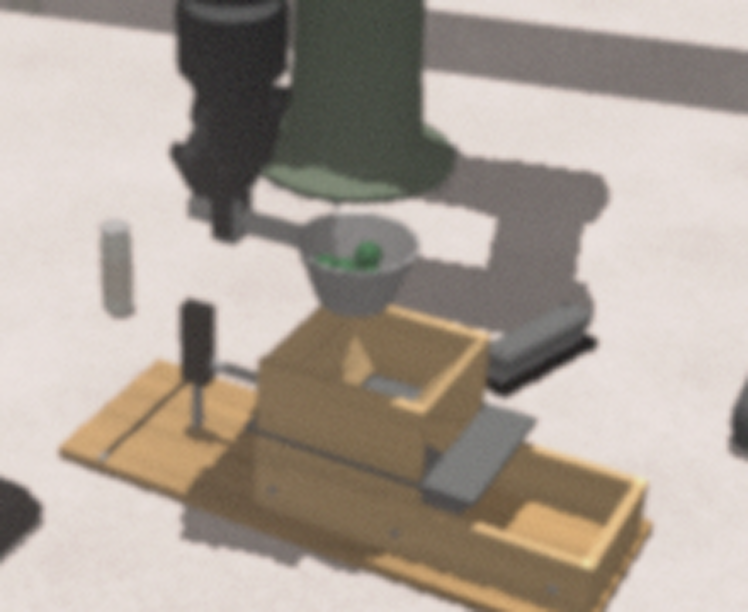

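View pics/w7.png

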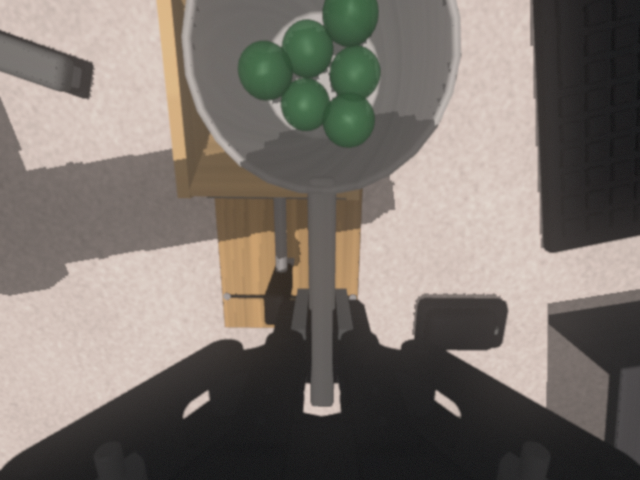

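```bash
python3 -m creep '[[0,0.5,0.2,-0.1,0,0,1],[0,1,0.3,-0.2,0,0,1],[0,1.5,0.5,-0.3,0,0,1],[0,1.95,0.5,-0.4,0,0,1],[0,2.4,0.5,-0.5,0,0,1],[0,2.8,0.4,-0.6,0,0,1],[0,3.2,0.4,-0.7,0,0,1],[0,3.6,0.3,-0.8,0,0,1],[0,3.9,0.1,-0.9,0,0,1],[0,3.9,0.1,-0.9,0,0,1]]' && python3 - <<'E'
from h import *
s=read_state(); print(np.round(s["joint_positions"],3))
Rm=R.from_rotvec(s["ee_rot"]).as_matrix(); p=np.array(s["position"])
print("bar",p+Rm@[0,0,-.05],"cup",p+Rm@[.1,0,-.05])
c=cam("scene"); save(c,"c8.png",(260,150,480,330),3.4)
c=cam("wrist"); save(c,"w8.png")
E
```

```text
time: 9.35
position: [0.6161, 0.0603, 0.1811]
ee_rot: [1.811, 1.513, 0.721]
wrist_force: [0.5, -0.3, -2.2]
finger_gap: 0.0078
[ 0.093  0.124 -1.067 -0.491 -0.21   1.744]
bar [0.57784189 0.06727876 0.21254108] cup [0.59566257 0.16567805 0.21249271]
```

View pics/c8.png

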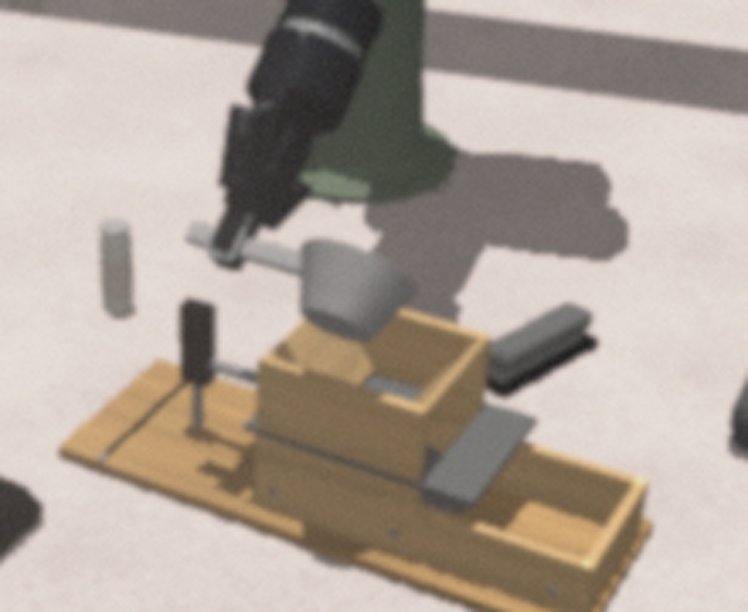

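View pics/w8.png

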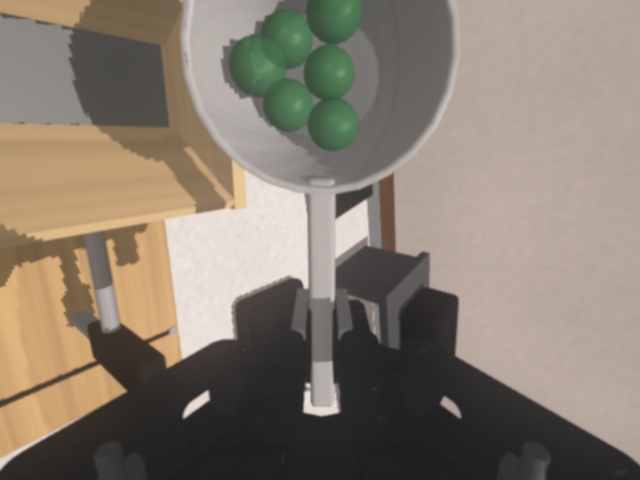

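```bash
python3 -m creep '[[0,0.8,0.4,-0.1,0,0,1],[0,1.6,0.7,-0.2,0,0,1],[0,1.6,0.7,-0.2,0,0,1]]' && python3 - <<'E'
from h import *
s=read_state(); print(np.round(s["joint_positions"],3))
Rm=R.from_rotvec(s["ee_rot"]).as_matrix(); p=np.array(s["position"])
print("bar",p+Rm@[0,0,-.05],"cup",p+Rm@[.1,0,-.05])
c=cam("wrist"); save(c,"w9.png")
E
```

```text
time: 9.82
position: [0.6343, 0.0575, 0.1895]
ee_rot: [1.663, 1.388, 0.84]
wrist_force: [-0.9, 0.3, -2.5]
finger_gap: 0.0081
[ 0.108  0.295 -1.207 -1.002 -0.254  1.707]
bar [0.59070316 0.06540412 0.21267274] cup [0.60858186 0.16379289 0.21263705]
```

View pics/w9.png

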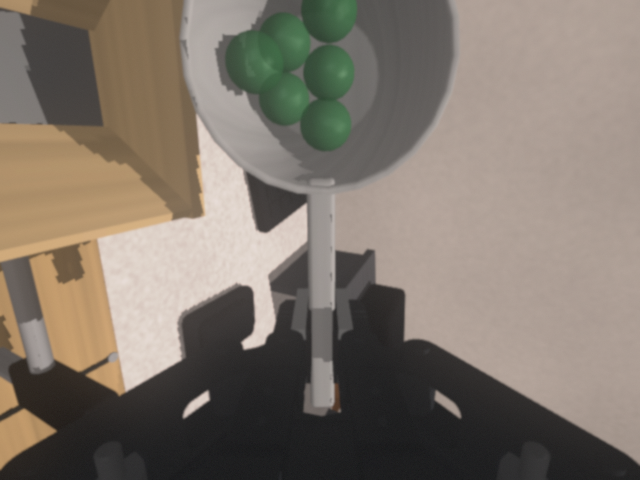

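```bash
cat > plan.py <<'E'
from h import *
def plan(bar0_to, dyaw, dtilt, n, b=(0,0,-.05)):
    """print rows: bar goes linearly to target, yaw about world z by dyaw, extra tilt about tool x (-dtilt)"""
    s=read_state(); R0=R.from_rotvec(s["ee_rot"]); p0=np.array(s["position"]); b=np.array(b)
    B0=p0+R0.apply(b); B1=B0 if bar0_to is None else np.array(bar0_to)
    for i in range(1,n+1):
        u=i/n
        Ri=R.from_rotvec([0,0,dyaw*u])*R0*R.from_rotvec([-dtilt*u,0,0])
        p=B0+(B1-B0)*u-Ri.apply(b)
        d=R0.inv().apply(p-p0)*100; w=(R0.inv()*Ri).as_rotvec()
        print("[%.1f,%.1f,%.1f,%.2f,%.2f,%.2f,1]"%(*d,*w),end=",")
    print()
E
python3 - <<'E'
from plan import *
plan([.6383,.094,.225],.6,0,6)
E
```

```text
[1.1,0.5,0.5,-0.00,0.09,-0.05,1],[2.1,1.0,1.0,-0.00,0.18,-0.09,1],[3.1,1.4,1.4,-0.00,0.27,-0.14,1],[4.2,1.8,1.8,-0.00,0.35,-0.19,1],[5.2,2.3,2.1,-0.00,0.44,-0.23,1],[6.2,2.7,2.4,-0.00,0.53,-0.28,1],
```

```bash
python3 -m creep '[[1.1,0.5,0.5,0,0.09,-0.05,1],[2.1,1,1,0,0.18,-0.09,1],[3.1,1.4,1.4,0,0.27,-0.14,1],[4.2,1.8,1.8,0,0.35,-0.19,1],[5.2,2.3,2.1,0,0.44,-0.23,1],[6.2,2.7,2.4,0,0.53,-0.28,1],[6.2,2.7,2.4,0,0.53,-0.28,1]]' && python3 - <<'E'
from plan import *
s=read_state(); print(np.round(s["joint_positions"],3))
Rm=R.from_rotvec(s["ee_rot"]).as_matrix(); p=np.array(s["position"])
print("bar",p+Rm@[0,0,-.05],"cup",p+Rm@[.1,0,-.05],Rm.round(3).tolist())
plan(None,0,.66,6)
c=cam("wrist"); save(c,"w10.png")
c=cam("scene"); save(c,"c10.png",(260,150,480,330),3.4)
E
```

```text
time: 10.75
position: [0.6813, 0.1102, 0.2054]
ee_rot: [1.248, 1.919, 1.159]
wrist_force: [0.3, -0.6, -1.0]
finger_gap: 0.0076
[-0.206  0.28  -1.058 -0.767  0.541  1.247]
bar [0.64075662 0.09239025 0.22853685] cup [0.60034183 0.18385903 0.22820849] [[-0.404, 0.423, 0.811], [0.915, 0.19, 0.357], [-0.003, 0.886, -0.464]]
[-0.0,0.5,-0.0,-0.11,0.00,0.00,1],[-0.0,1.1,-0.1,-0.22,-0.00,0.00,1],[-0.0,1.6,-0.3,-0.33,-0.00,-0.00,1],[-0.0,2.1,-0.5,-0.44,0.00,0.00,1],[-0.0,2.6,-0.7,-0.55,-0.00,0.00,1],[-0.0,3.1,-1.1,-0.66,0.00,0.00,1],
```

View pics/w10.png

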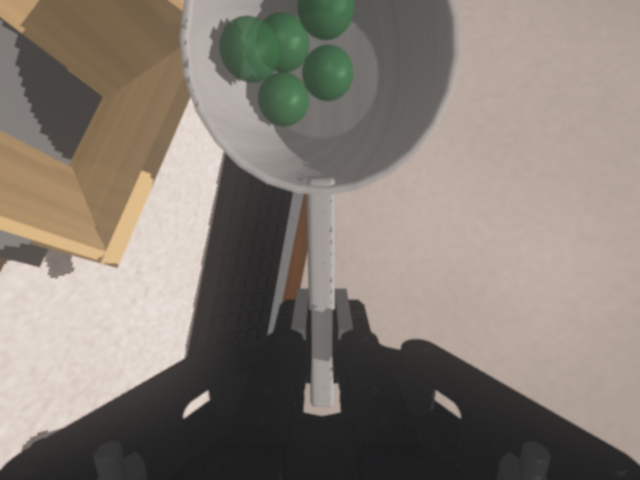

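View pics/c10.png

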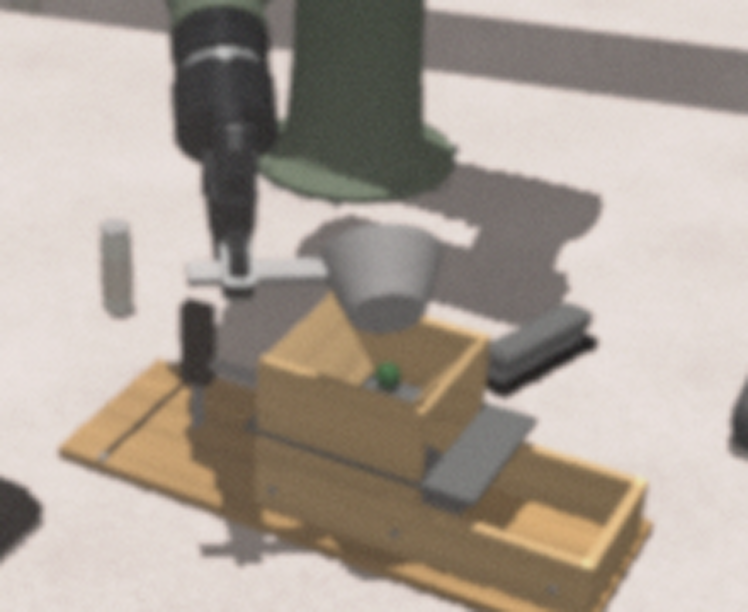

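```bash
python3 -m creep '[[0,0.3,0,-0.06,0,0,1],[0,0.6,0,-0.12,0,0,1],[0,0.9,-0.1,-0.18,0,0,1],[0,1.2,-0.1,-0.24,0,0,1],[0,1.5,-0.2,-0.3,0,0,1],[0,1.8,-0.3,-0.36,0,0,1],[0,2.05,-0.45,-0.42,0,0,1],[0,2.3,-0.6,-0.48,0,0,1],[0,2.3,-0.6,-0.48,0,0,1],[0,2.3,-0.6,-0.48,0,0,1]]' && python3 - <<'E'
from plan import *
s=read_state(); print(np.round(s["joint_positions"],3))
Rm=R.from_rotvec(s["ee_rot"]).as_matrix(); p=np.array(s["position"])
print("bar",p+Rm@[0,0,-.05],"cup",p+Rm@[.1,0,-.05],"tilt",np.degrees(np.arccos(-Rm[2,2])))
c=cam("wrist"); save(c,"w11.png")
c=cam("scene"); save(c,"c11.png",(260,150,480,330),3.4)
E
```

```text
time: 12.1
position: [0.7032, 0.1125, 0.2444]
ee_rot: [1.0, 1.559, 1.485]
wrist_force: [-0.1, -0.0, -0.8]
finger_gap: 0.008
[-0.254  0.806 -1.184 -1.93   0.681  1.53 ]
bar [0.65770276 0.09181619 0.246678  ] cup [0.61625618 0.18282214 0.24636497] tilt 87.33613952658648
```

View pics/w11.png

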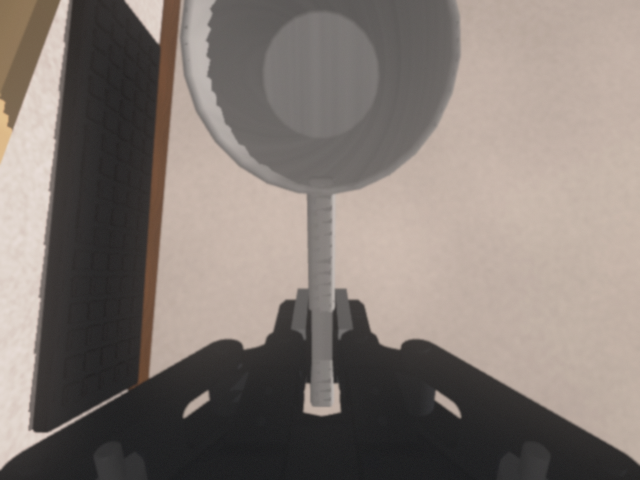

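View pics/c11.png

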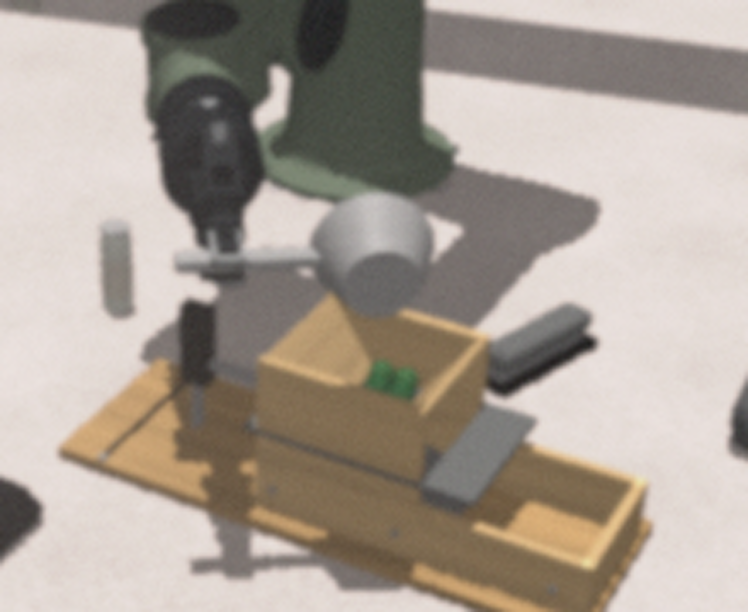

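```bash
python3 - <<'E'
from plan import *
plan([.6407,.0924,.24],0,-1.524,10)
E
```

```text
[0.1,-0.8,-0.2,0.15,-0.00,0.00,1],[0.2,-1.6,-0.5,0.30,0.00,0.00,1],[0.2,-2.4,-1.0,0.46,0.00,0.00,1],[0.3,-3.1,-1.5,0.61,0.00,-0.00,1],[0.4,-3.8,-2.1,0.76,0.00,0.00,1],[0.5,-4.4,-2.8,0.91,-0.00,-0.00,1],[0.5,-4.9,-3.6,1.07,0.00,-0.00,1],[0.6,-5.2,-4.5,1.22,-0.00,0.00,1],[0.7,-5.5,-5.3,1.37,0.00,-0.00,1],[0.8,-5.7,-6.2,1.52,0.00,-0.00,1],
```

```bash
python3 -m creep '[[0.1,-0.8,-0.2,0.15,0,0,1],[0.2,-1.6,-0.5,0.3,0,0,1],[0.2,-2.4,-1,0.46,0,0,1],[0.3,-3.1,-1.5,0.61,0,0,1],[0.4,-3.8,-2.1,0.76,0,0,1],[0.5,-4.4,-2.8,0.91,0,0,1],[0.5,-4.9,-3.6,1.07,0,0,1],[0.6,-5.2,-4.5,1.22,0,0,1],[0.7,-5.5,-5.3,1.37,0,0,1],[0.8,-5.7,-6.2,1.52,0,0,1],[0.8,-5.7,-6.2,1.52,0,0,1],[0.8,-5.7,-6.2,1.52,0,0,1]]' && python3 - <<'E'
from plan import *
s=read_state(); print(np.round(s["joint_positions"],3))
Rm=R.from_rotvec(s["ee_rot"]).as_matrix(); p=np.array(s["position"])
print("bar",p+Rm@[0,0,-.05],"cup",p+Rm@[.1,0,-.05],"tilt",np.degrees(np.arccos(-Rm[2,2])))
c=cam("wrist"); save(c,"w12.png")
c=cam("scene"); save(c,"c12.png",(180,150,480,350),2.6)
c=cam("side"); save(c,"s12.png",(200,150,480,400),2.6)
E
```

```text
time: 13.7
position: [0.6424, 0.0938, 0.1882]
ee_rot: [1.698, 2.642, -0.002]
wrist_force: [0.2, -0.1, -2.5]
finger_gap: 0.0086
[ 0.032  0.519  0.08   1.132 -0.002  1.175]
bar [0.64237988 0.09387979 0.23822755] cup [0.60083163 0.18483969 0.23802866] tilt 0.11583678262782075
```

View pics/w12.png

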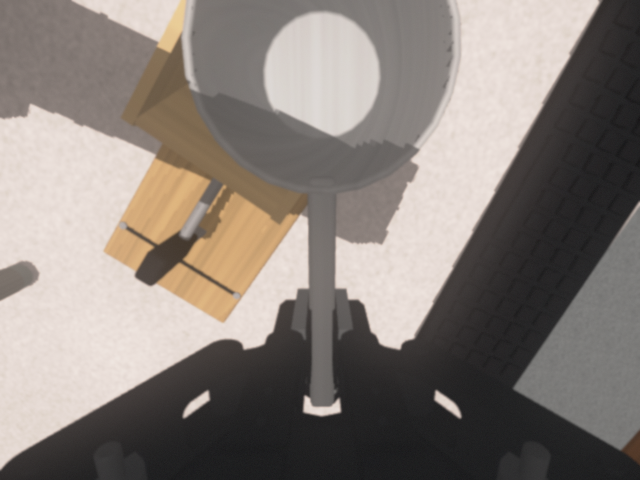

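View pics/c12.png

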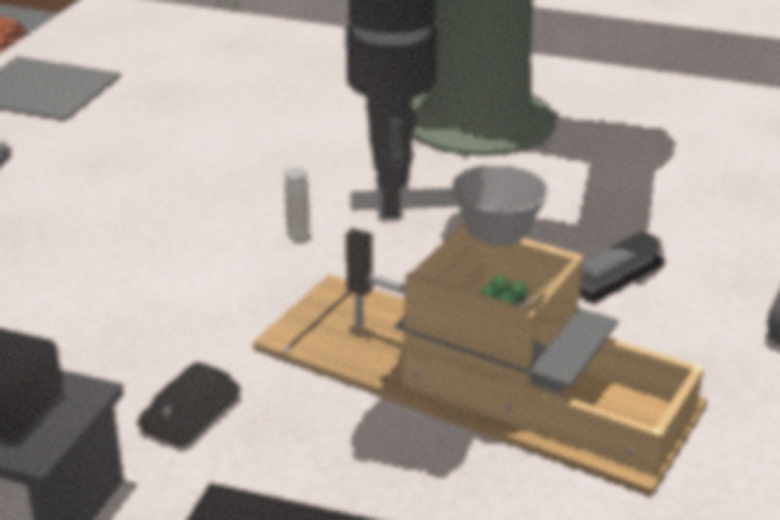

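View pics/s12.png

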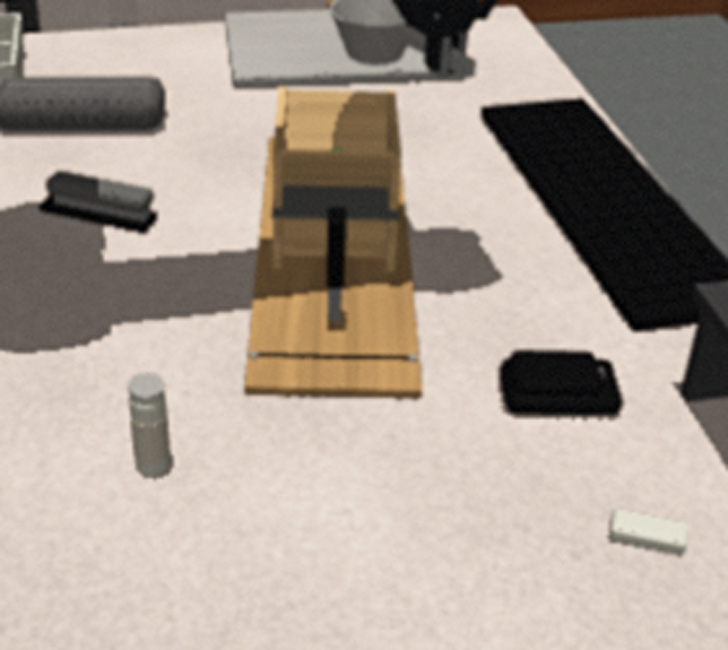

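```bash
python3 - <<'E'
from plan import *
plan([.5746,-.2866,.238],-.6,0,9)
E
```

```text
[-3.5,-2.4,0.0,0.00,-0.00,0.07,1],[-7.1,-4.8,0.0,0.00,-0.00,0.13,1],[-10.6,-7.2,0.0,0.00,-0.00,0.20,1],[-14.1,-9.7,0.0,0.00,-0.00,0.27,1],[-17.7,-12.1,0.0,0.00,-0.00,0.33,1],[-21.2,-14.5,0.1,0.00,-0.00,0.40,1],[-24.7,-16.9,0.1,0.00,-0.00,0.47,1],[-28.3,-19.3,0.1,0.00,-0.00,0.53,1],[-31.8,-21.7,0.1,0.00,-0.00,0.60,1],
```

```bash
python3 -m creep '[[-3.5,-2.4,0,0,0,0.07,1],[-7.1,-4.8,0,0,0,0.13,1],[-10.6,-7.2,0,0,0,0.2,1],[-14.1,-9.7,0,0,0,0.27,1],[-17.7,-12.1,0,0,0,0.33,1],[-21.2,-14.5,0,0,0,0.4,1],[-24.7,-16.9,0,0,0,0.47,1],[-28.3,-19.3,0,0,0,0.53,1],[-31.8,-21.7,0,0,0,0.6,1],[-31.8,-21.7,0,0,0,0.6,1],[-31.8,-21.7,0,0,0,0.6,1]]' && python3 - <<'E'
from plan import *
c=cam("side"); save(c,"s13.png",(200,100,480,400),2)
c=cam("scene"); save(c,"c13.png",(180,190,460,340),2.8)
E
```

```text
time: 15.22
position: [0.5742, -0.286, 0.1893]
ee_rot: [2.403, 2.019, 0.004]
wrist_force: [-0.8, -0.2, -1.1]
finger_gap: 0.008
```

View pics/s13.png

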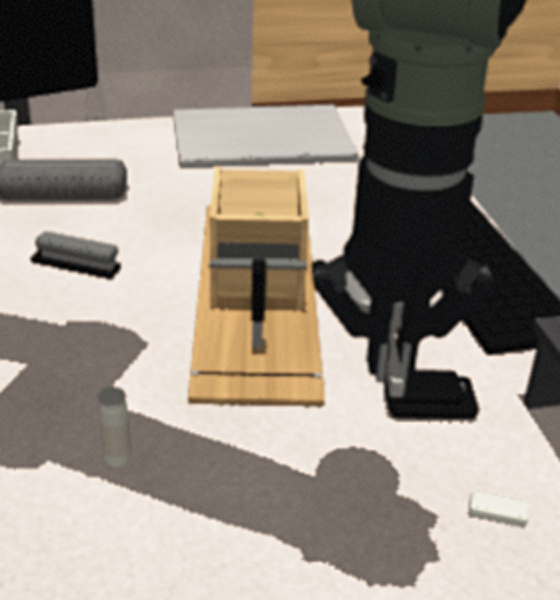

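View pics/c13.png

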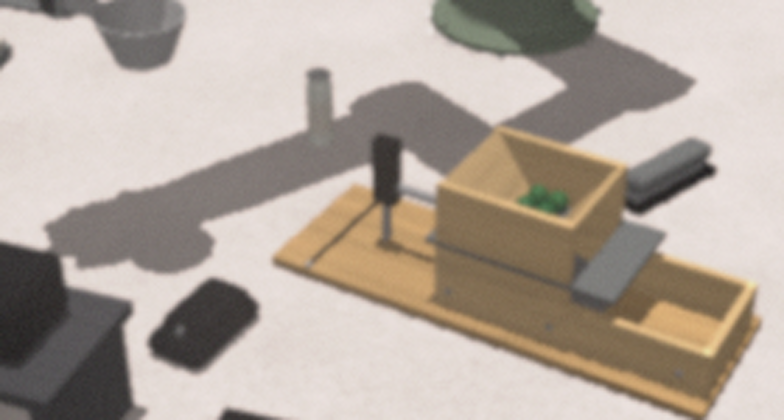

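```bash
python3 -m creep '[[0,0,4,0,0,0,1],[0,0,9,0,0,0,1],[0,0,13.5,0,0,0,1],[0,0,17,0,0,0,1],[0,0,19,0,0,0,1],[0,0,19.8,0,0,0,1],[0,0,20,0,0,0,1],[0,0,20,0,0,0,1]]' && python3 - <<'E'
from plan import *
c=cam("scene"); save(c,"c14.png",(170,210,290,300),6)
c=cam("wrist"); save(c,"w14.png")
E
```

```text
time: 16.32
position: [0.5764, -0.2855, -0.0096]
ee_rot: [2.399, 2.021, 0.005]
wrist_force: [0.2, 0.3, -0.8]
finger_gap: 0.0082
```

View pics/c14.png

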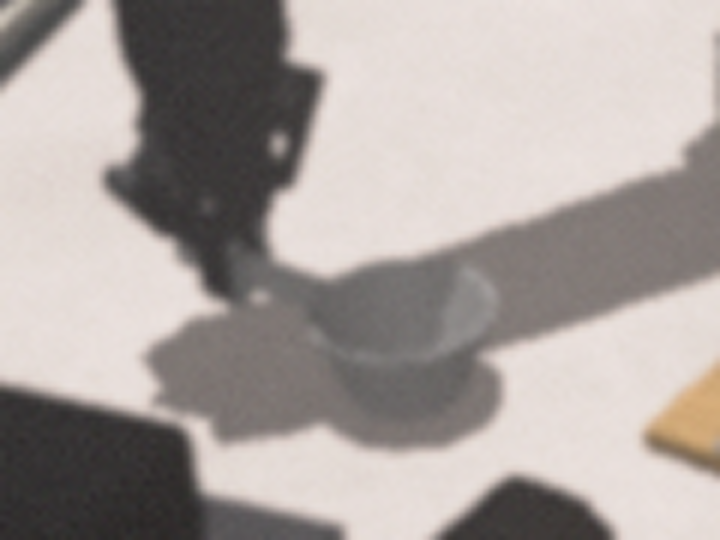

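```bash
python3 -m creep '[[0,0,0.2,0,0,0,1],[0,0,0.35,0,0,0,1],[0,0,0.35,0,0,0,1]]'
```

```text
time: 16.8
position: [0.5766, -0.2859, -0.013]
ee_rot: [2.399, 2.02, 0.005]
wrist_force: [0.2, 0.2, 0.0]
finger_gap: 0.0079
```

Contact has begun; release slowly, then lift straight up.

```bash
python3 -m creep '[[0,0,0.1,0,0,0,1],[0,0,0.1,0,0,0,0.8],[0,0,0.1,0,0,0,0.6],[0,0,0.1,0,0,0,0.6],[0,0,-2,0,0,0,0.6],[0,0,-6,0,0,0,0.6],[0,0,-12,0,0,0,0.6],[0,0,-18,0,0,0,0.6],[0,0,-22,0,0,0,0.6],[0,0,-22,0,0,0,0.6]]' && python3 - <<'E'
from plan import *
c=cam("scene"); save(c,"c15.png",(170,190,290,300),6)
c=cam("wrist"); save(c,"w15.png")
E
```

```text
time: 18.05
position: [0.5775, -0.2868, 0.2116]
ee_rot: [2.394, 2.015, 0.009]
wrist_force: [-0.1, 0.6, 0.3]
finger_gap: 0.0343
```

View pics/c15.png

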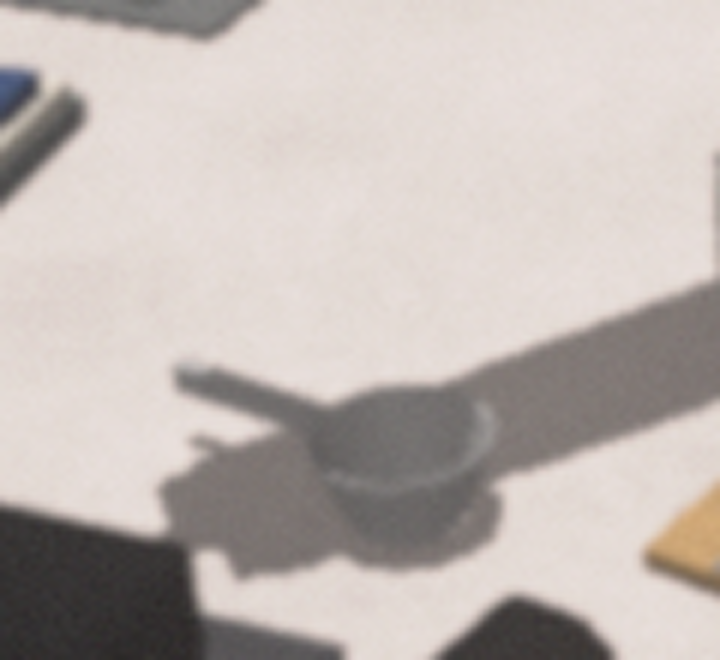

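View pics/w15.png

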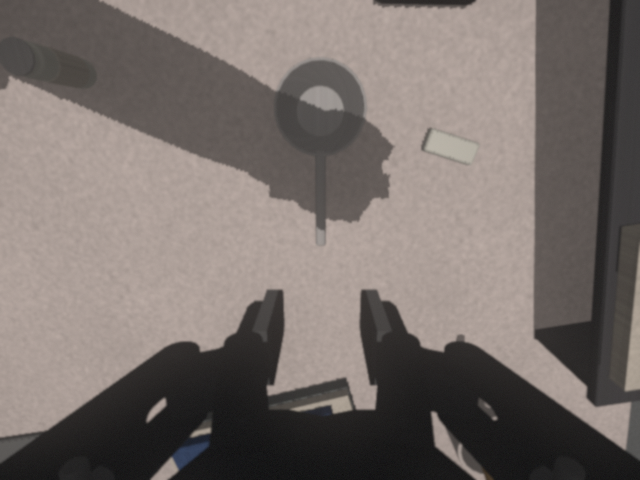

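```bash
python3 -m creep '[[5,-2,-1,0,0,0,0.6],[11,-4.5,-2,0,0,0,0.4],[17,-7,-3,0,0,0,0.4],[22,-9.1,-3,0,0,0,0.4],[22,-9.1,-3,0,0,0,0.4],[22,-9.1,-3,0,0,0,0.4]]' && python3 - <<'E'
from plan import *
import pickle
c=cam("wrist"); save(c,"w16.png"); pickle.dump(c,open("c16.pkl","wb"))
E
```

```text
time: 18.9
position: [0.5225, -0.0531, 0.235]
ee_rot: [2.399, 2.021, 0.003]
wrist_force: [0.3, -0.5, -0.1]
finger_gap: 0.0515
```

View pics/w16.png

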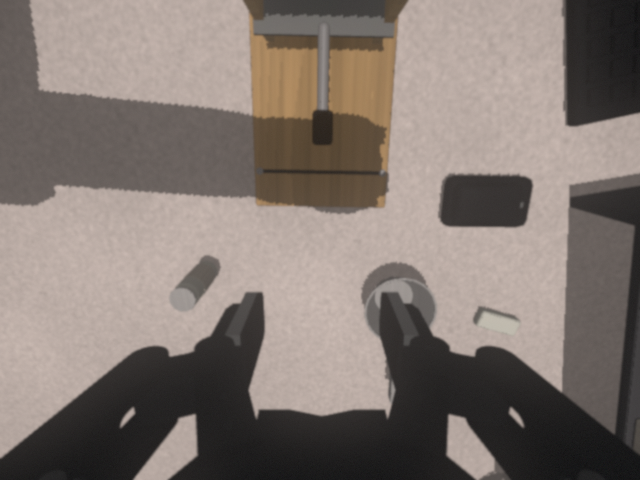

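```bash
python3 - <<'E'
from h import *
import pickle
c=pickle.load(open("c16.pkl","rb")); s=read_state(); p=np.array(s["position"]); Rm=R.from_rotvec(s["ee_rot"]).as_matrix()
save(c,"w16z.png",(240,0,410,220),3.4*0.8)
P=np.r_[back(c,[[322.5,127]],.13),back(c,[[262,171],[378,173]],.012)]
print(P.round(4),((P-p)@Rm).round(4)); print(back(c,[[312,110],[333,145],[312,145]],.13))
fr=proj(c,[[.5387,.0244,.13],[.5301,-.0197,.012],[.5672,.1717,.139]]); print(fr)
E
```

```text
[[ 0.5378  0.025   0.13  ]
 [ 0.4638 -0.0076  0.012 ]
 [ 0.5923 -0.0321  0.012 ]] [[ 0.0803  0.0008  0.105 ]
 [ 0.0356 -0.0671  0.2227]
 [ 0.0335  0.0637  0.2234]]
[[0.5320182  0.03843167 0.13      ]
 [0.54356555 0.01049166 0.13      ]
 [0.5274686  0.01327316 0.13      ]]
[[ 323.82554805  127.61141723]
 [ 321.83896663  171.51544729]
 [ 329.26650343 -125.81913715]]
```

View pics/w16z.png

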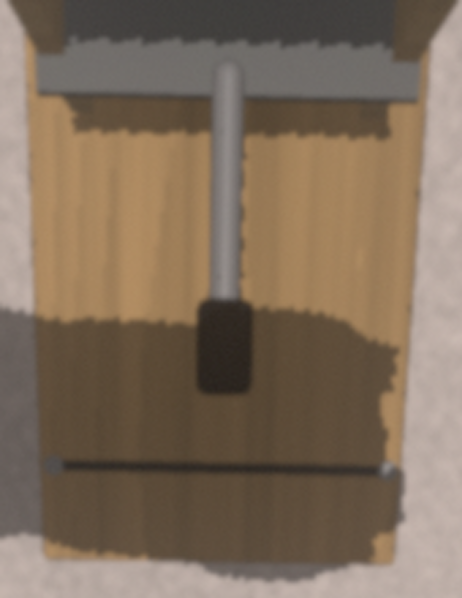

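```bash
python3 -m creep '[[5,0,-3,0,0,0,0.4],[11,0,-5,0,0,0,0.4],[17,0,-6,0,0,0,0.4],[17,0,-6,0,0,0,0.4]]' && python3 - <<'E'
from plan import *
c=cam("wrist"); save(c,"w17.png")
E
```

```text
time: 19.45
position: [0.553, 0.1159, 0.2947]
ee_rot: [2.397, 2.023, 0.005]
wrist_force: [-0.3, -0.6, 0.0]
finger_gap: 0.0513
```

View pics/w17.png

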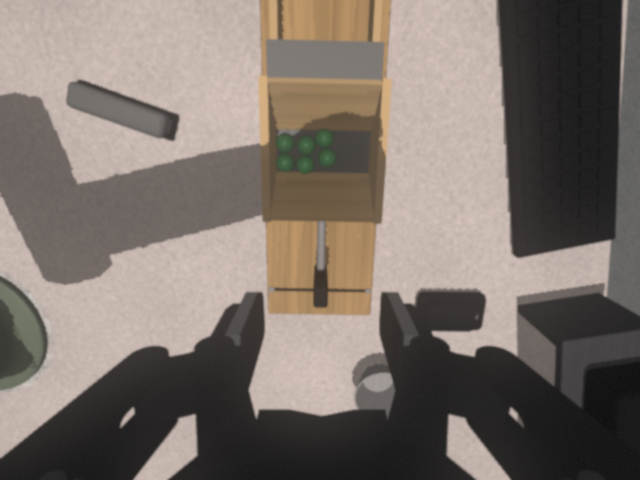

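```bash
python3 -m creep '[[-5,0,0,0,0,0,0.4],[-9.2,0,4,0,0,0,0.4],[-9.2,0,9,0,0,0,0.4],[-9.2,0,13,0,0,0,0.4],[-9.2,0,15,0,0,0,0.4],[-9.2,0,15,0,0,0,0.4]]' && python3 - <<'E'
from plan import *
s=read_state(); p=np.array(s["position"]); Rm=R.from_rotvec(s["ee_rot"]).as_matrix()
print(((np.array([.5378,.025,.13])-p)@Rm).round(4))
c=cam("wrist"); save(c,"w18.png")
c=cam("side"); save(c,"s18.png",(240,130,440,330),3)
E
```

```text
time: 20.25
position: [0.5353, 0.0207, 0.1421]
ee_rot: [2.406, 2.018, -0.004]
wrist_force: [0.0, -0.3, 0.7]
finger_gap: 0.0512
[0.0047 0.0018 0.012 ]
```

View pics/w18.png

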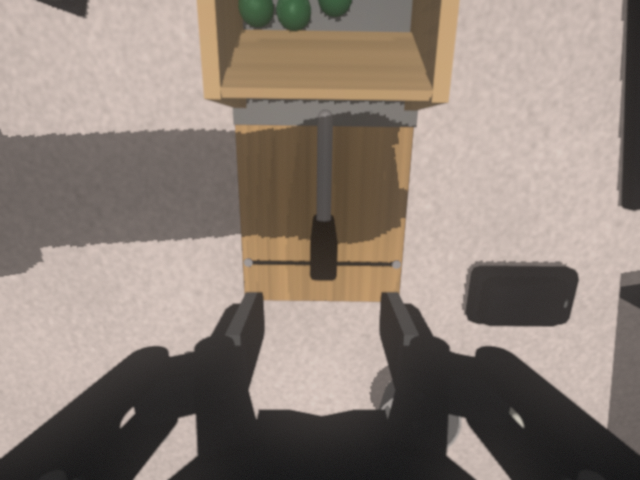

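View pics/s18.png

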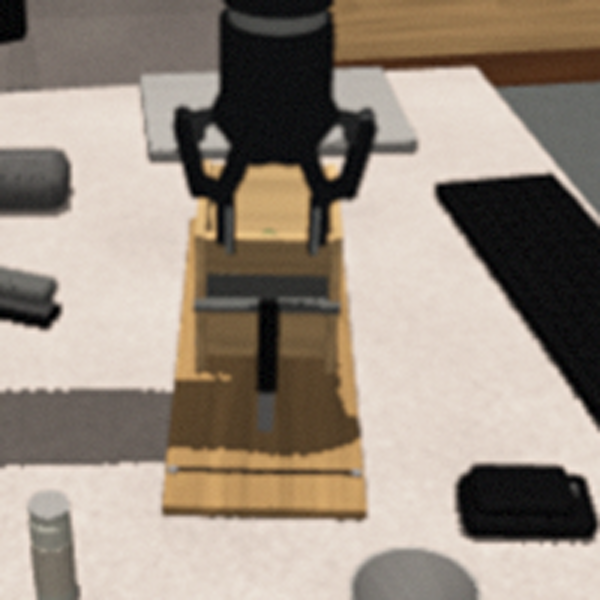

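```bash
python3 -m creep '[[0.4,0.15,3,0,0,0,0.4],[0.4,0.15,6,0,0,0,0.4],[0.4,0.15,8.1,0,0,0,0.4],[0.4,0.15,8.1,0,0,0,0.4],[0.4,0.15,8.1,0,0,0,0.7],[0.4,0.15,8.1,0,0,0,1],[0.4,0.15,8.1,0,0,0,1],[0.4,0.15,8.1,0,0,0,1]]' 80 && python3 - <<'E'
from plan import *
c=cam("wrist"); save(c,"w19.png")
c=cam("side"); save(c,"s19.png",(240,130,440,330),3)
E
```

```text
time: 21.35
position: [0.5371, 0.0252, 0.0648]
ee_rot: [2.405, 2.018, -0.003]
wrist_force: [-9.7, 1.0, 10.0]
finger_gap: 0.015
```

View pics/w19.png

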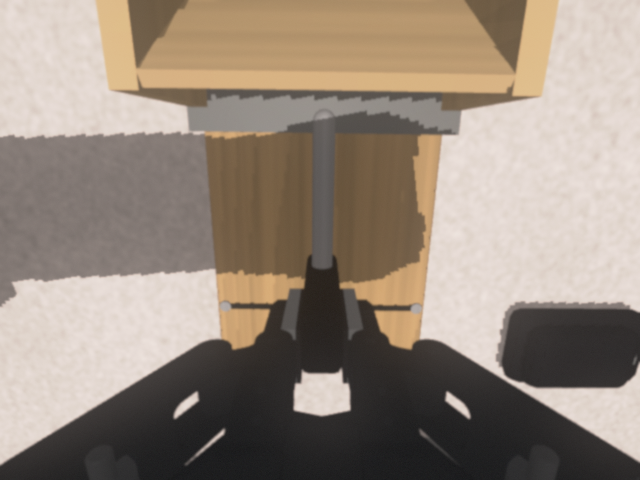

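View pics/s19.png

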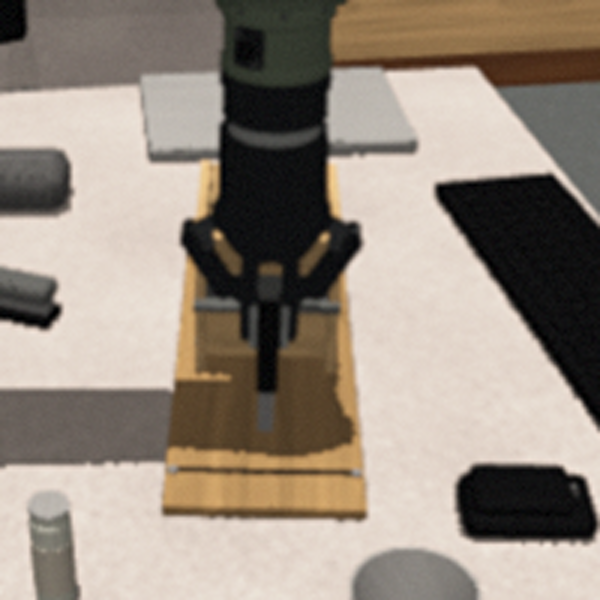

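```bash
python3 -m creep '[[-0.5,0,0,0,0,0,1],[-1,0,0,0,0,0,1],[-1.5,0,0,0,0,0,1],[-2,0,0,0,0,0,1],[-2.6,0,0,0,0,0,1],[-3.2,-0.05,0,0,0,0,1],[-3.8,-0.05,0,0,0,0,1],[-4.3,-0.1,0,0,0,0,1],[-4.5,-0.1,0,0,0,0,1],[-4.5,-0.1,0,0,0,0,1],[-4.5,-0.1,0,0,0,0,1]]' && python3 - <<'E'
from plan import *
c=cam("wrist"); save(c,"w20.png")
c=cam("side"); save(c,"s20.png",(240,130,440,330),3)
c=cam("scene"); save(c,"c20.png",(260,190,460,340),4)
E
```

```text
time: 22.82
position: [0.529, -0.0165, 0.0649]
ee_rot: [-2.405, -2.019, -0.004]
wrist_force: [4.0, 8.9, -6.9]
finger_gap: 0.0148
```

View pics/w20.png

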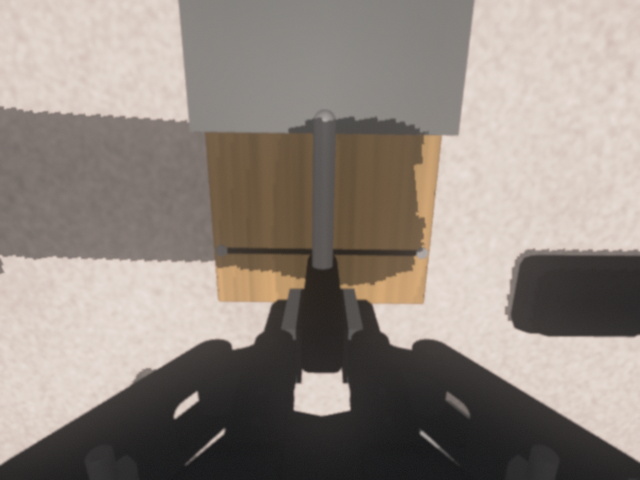

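View pics/s20.png

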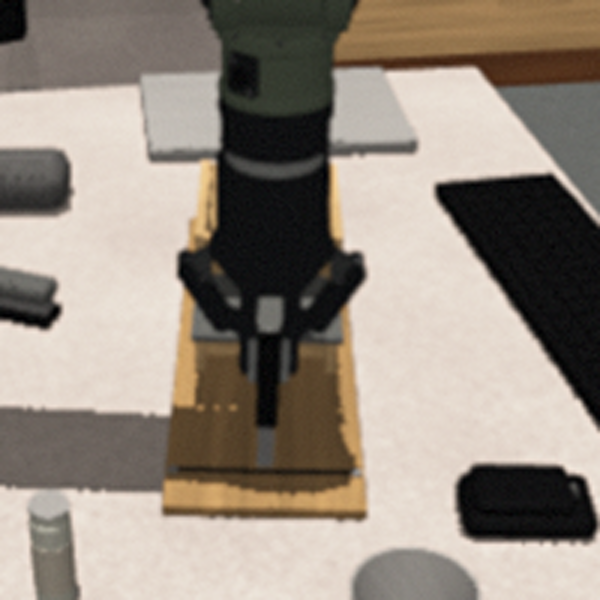

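View pics/c20.png

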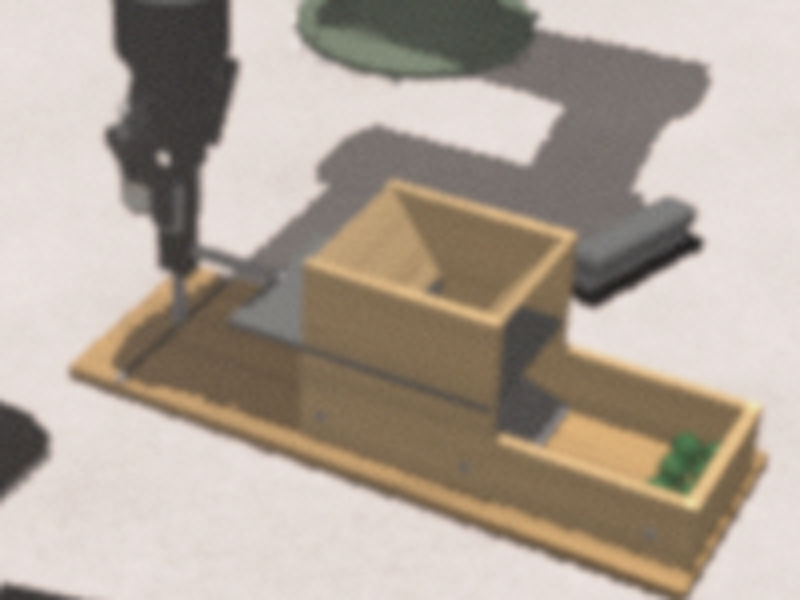

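```bash
python3 -m creep '[[-0.1,0,0,0,0,0,1],[-0.3,0,0,0,0,0,1],[-0.3,0,0,0,0,0,1],[-0.3,0,0,0,0,0,1],[-0.3,0,0,0,0,0,1],[-0.3,0,0,0,0,0,1],[-0.3,0,0,0,0,0,1],[-0.3,0,0,0,0,0,1]]' && python3 - <<'E'
from plan import *
s=read_state(); print(s["position"],s["wrist_force"])
c=cam("side"); save(c,"s21.png",(270,230,370,310),7); save(c,"s21f.png")
c=cam("scene"); save(c,"c21.png",(370,250,460,340),6.5)
E
```

```text
time: 23.98
position: [0.5288, -0.0172, 0.0649]
ee_rot: [-2.403, -2.017, -0.01]
wrist_force: [3.7, 8.4, -6.8]
finger_gap: 0.0148
[ 0.52881817 -0.01718776  0.06487778] [ 3.69044823  8.38638631 -6.79272897]
```

View pics/s21.png

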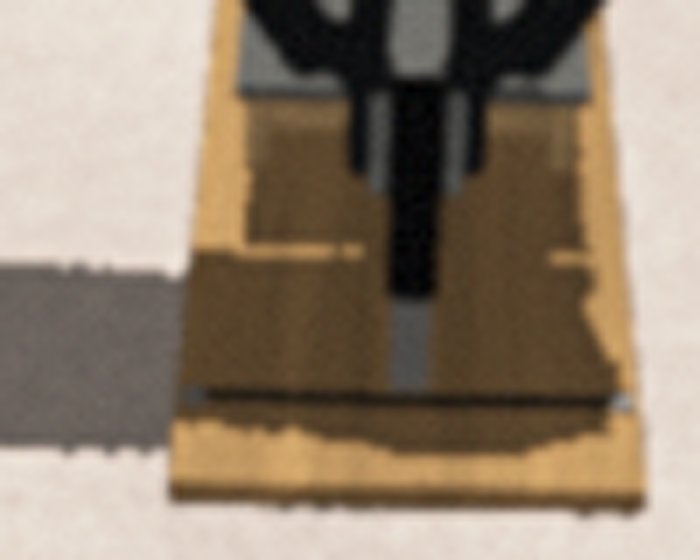

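View pics/c21.png

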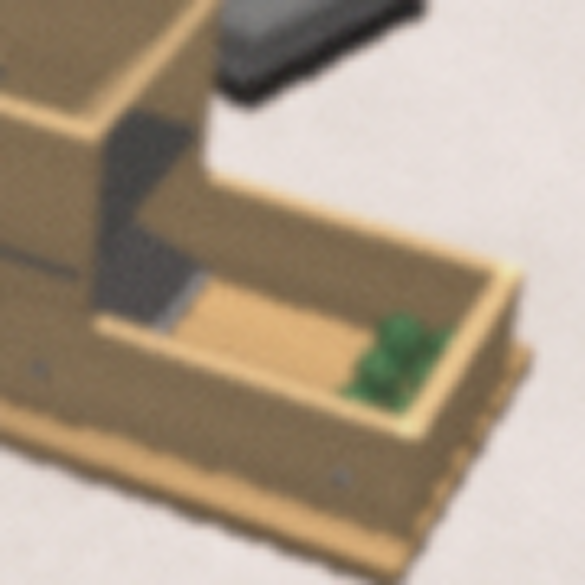

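View pics/s21f.png

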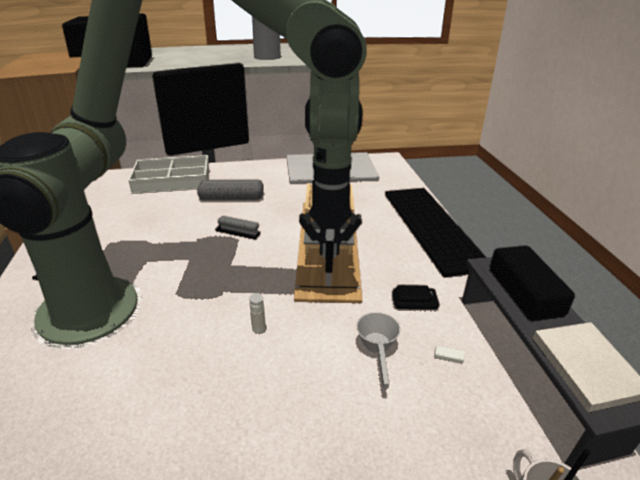

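```bash
python3 -m creep '[[-0.3,0,0,0,0,0,1],[-0.4,0,0,0,0,0,1],[-0.4,0,0,0,0,0,1],[-0.4,0,0,0,0,0,1],[-0.4,0,0,0,0,0,1],[-0.4,0,0,0,0,0,1]]' && python3 - <<'E'
from plan import *
c=cam("scene"); x0,y0,x1,y1=320,220,460,340; k=5.5
im=cv2.resize(c["img"][y0:y1,x0:x1,::-1],None,fx=k,fy=k,interpolation=cv2.INTER_CUBIC)
cv2.imwrite("pics/c22.png",im)
o=np.array([.5672,.1717]); a=1.3797; X=np.array([np.cos(a),np.sin(a)]);Y=np.array([-X[1],X[0]])
def st(x,y,z): q=o+X*x+Y*y; return [q[0],q[1],z]
im2=im.copy()
def ln(P,col):
    q=((proj(c,P)-[x0,y0])*k).astype(int); cv2.polylines(im2,[q],True,col,1)
ln([st(.075,-.05,.058),st(.187,-.05,.058),st(.187,.05,.058),st(.075,.05,.058)],(0,0,255))
ln([st(.075,-.05,.012),st(.187,-.05,.012),st(.187,.05,.012),st(.075,.05,.012)],(255,0,0))
ln([st(-.022,-.05,.081),st(.022,-.05,.081),st(.022,.05,.081),st(-.022,.05,.081)],(255,255,0))
for y in (-.04,-.02,0,.02,.04):
    q=((proj(c,[st(.177,y,.022)])[0]-[x0,y0])*k).astype(int); cv2.circle(im2,q,int(.01*506/1.15*k),(255,0,255),1)
cv2.imwrite("pics/c22o.png",im2)
E
```

```text
time: 24.82
position: [0.5285, -0.019, 0.0649]
ee_rot: [-2.4, -2.016, -0.015]
wrist_force: [2.6, 9.7, -6.6]
finger_gap: 0.015
```

View pics/c22.png

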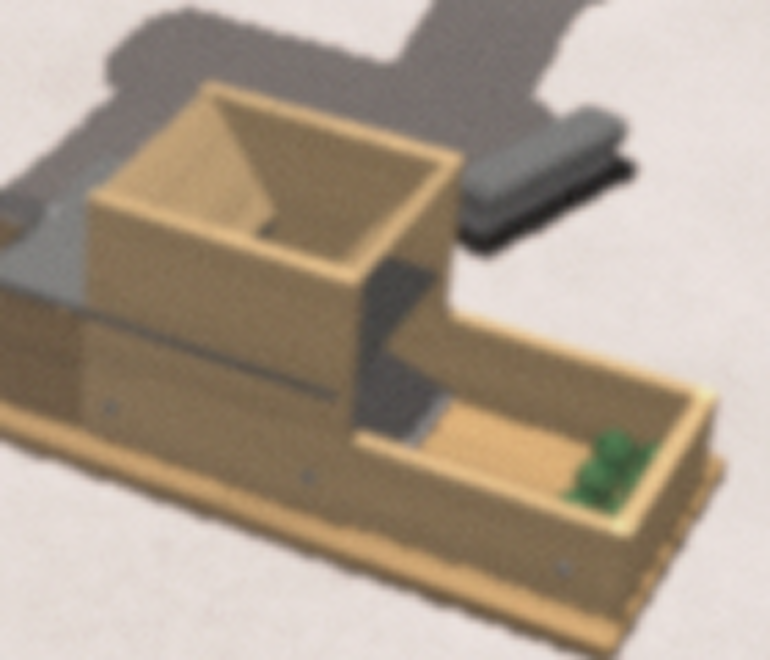

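View pics/c22o.png

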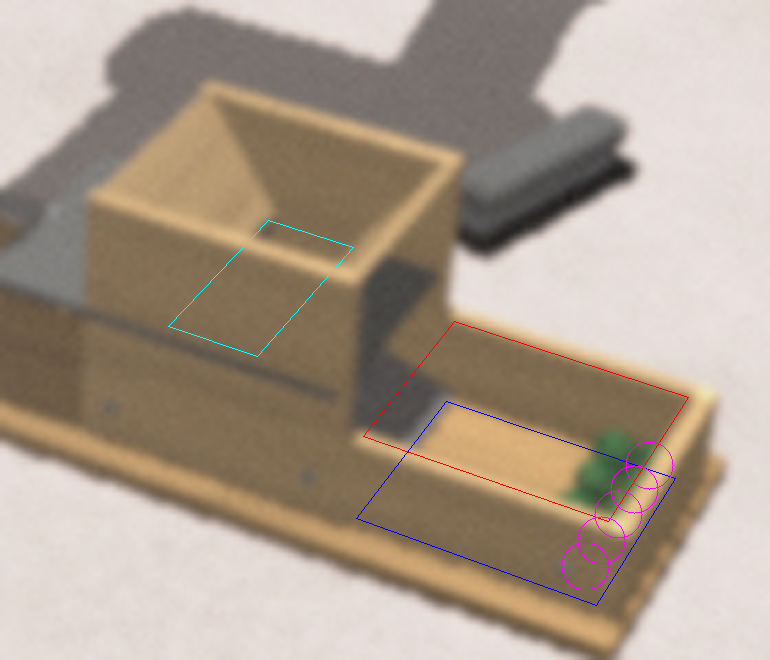

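```bash
python3 - <<'E'
from plan import *
acc=np.mean([camera("scene")["img"].astype(float) for _ in range(12)],axis=0)
cr=acc[285:325,405:450,::-1]
im=cv2.resize(np.clip(cr*1.6,0,255).astype(np.uint8),None,fx=14,fy=14,interpolation=cv2.INTER_LANCZOS4)
cv2.imwrite("pics/c23.png",im)
s=read_state();print(s["time"],s["position"],s["wrist_force"])
E
```

```text
25.475 [ 0.5284455  -0.01903738  0.06487789] [ 2.35241544  9.14918737 -6.63639846]
```

View pics/c23.png

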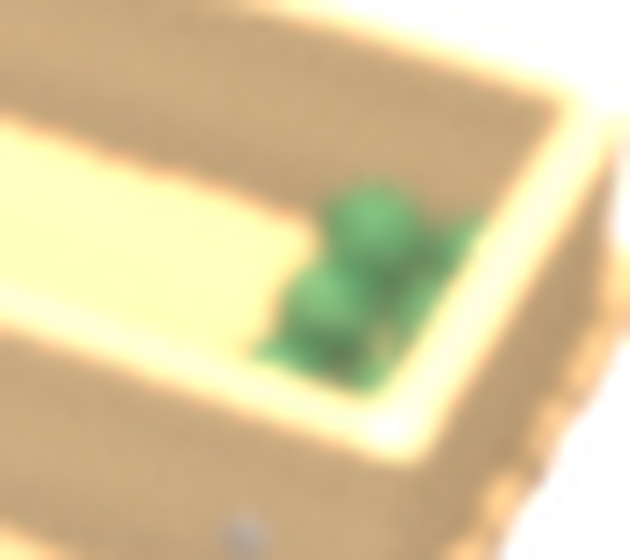

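```bash
python3 -c "
from bench import *
print(sign_off())"
```

```text
the job is handed in; nothing more can be done
None
```

I poured all six marbles into the hopper, set the scoop back upright where it started and let it go. I then pulled the gate handle to the dark line and handed the job in while still gripping it. The robot's clock read about 25.5 s at that point, and `sign_off` gave no verdict.

**What the last checks showed**
- **Hopper:** a wrist picture before the pull showed all six marbles on the shut gate.
- **Gate:** after my last adjustment the tool's readings put the travel at about 44–45 mm. The pointer-on-line picture was taken just before that 2 mm adjustment. The handle was held still, with 15 mm between the fingers and about 9 N from the spring.
- **Tray:** the scene picture shows six green marbles in two rows against the tray's end wall. Some are partly hidden by the wall, and part of the hopper floor could not be seen after the pull, so the count of six is a reading of blurred shapes.
- **Scoop:** it stands upright and empty in the pictures.
- **Other things:** the mouse, stapler, eraser and glue stick appear where they were. I compared them by eye, not by measurement. The pencil case was not checked separately.

**What failed or disagreed**
- **Finger length:** the visible fingertips sit about 30 mm behind the reported tool point, although the description puts it at the finger ends. My first grasp closed above the scoop's bar because of this. I measured the offset in the pictures and corrected for it afterwards.
- **Pour angle:** the tilt stopped at about 87° instead of 95° because joint 4 reached the end of its range. The cup was already empty by then.

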